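# Dock the carrier plates and prove them with a straightedge

## Robot

A 6-joint arm with a two-finger parallel gripper is mounted at the origin on the work surface. World frame = base frame: x ahead of the robot, y to its left, z up, the work surface at z = 0. Lengths are in mm, angles in rad, forces in N, time in s.
With the tool pointing down it reaches from about 425 to 925 mm from the base axis. Payload 12.5 kg.
Tool frame: the origin (TCP) lies at the very end of the fingers, on their centre line; the grasp point (between the pads) lies 19 mm behind it; y points along the fingers, z is the direction in which the jaws open and shut, and the axes are right-handed (so a half turn about y gives the same grasp; the last joint's range is limited). The gripper opens to 85 mm and grips with 20 to 120 N. Pads are 22 mm wide; open, the fingers measure 114 mm over their backs; the gripper's body (76 mm by 85 mm) begins 54 mm behind the grasp point. The pads swing forward as they close: fully open they stand 13 mm farther back than shut.
Start: joints at [-1.32, 0.491, 1.559, -0, 1.092, -0.106], TCP at [218.322, -585.645, 231.327] pointing down, gripper open.
Joint ranges: [-3.1, 3.1], [-0.84, 2.19], [0.05, 2.79], [-1.13, 4.28], [0.06, 2.93], [-2.69, 2.69]. Speed limits (rad/s): [2.22, 2.22, 2.79, 3.14, 3.14, 3.14].

## Interface

Orientations are given as [roll, pitch, yaw] about the fixed x, y, z axes, in that order (R = Rz(yaw) Ry(pitch) Rx(roll)).
In Python, from rig import sensors, cams, r gives the robot as it stands.
- The arm moves only by the tool send_rows, never from a script. Its argument "series" is a list of rows, each a list of 7 numbers: the turn, a rotation vector about the tool's x, y, z in rad, then the shift along the tool's x, y, z in cm, then the closure in counts, from 0 (fully open) to 255 (shut). In form: [[wx, wy, wz, x, y, z, gripper], ...]. A call has 1 to 8 rows; each row shifts and turns the commanded pose from where the row before left it, along the tool's axes as they then stand; what a row does not reach is not made up. A row lasts 1/10 s, in which the tool goes at most 50 mm and 8.59 degrees, less where a joint would pass 70% of its speed; a pose out of reach is approached as far as the arm can. A call with a gripper value outside its range is refused whole. The fingers move at their own pace and stop on an object; "newtons" is the grip in N (left out, the last holds). Time passes only in rows, so rows that do not move let the fingers close. It gives the time, the measured TCP pose, the force and the opening at its end, in the units of the state.
- sensors.read_state(): the state, without advancing time (a new reading comes with each control period).
- cams.get_image(name): name is "side" or "top"; returns the picture (400x640x3 uint8, red, green, blue); there is no depth.
- cams.camera_model(name): a dict with "mtx" (3x3 intrinsics, pixels), "dist_coeffs" ([k1, k2, p1, p2, k3] as OpenCV has them; the pictures are not rectified), "rvec" (rotation vector, rad) and "tvec" (3), from world to camera coordinates, as OpenCV has them. Camera axes: x right, y down, z forward; pixel columns grow to the right and rows downward; lengths in mm; the calibration is good to about 2 mm. A picture is of the moment at which its call begins. camera_model takes no time and is no camera call.
- r.sign_off(): hands the job in, once; it reports no verdict.
The state is a dict: "time_s": time; "q": joint angles; "joint_velocities": joint speeds; "joint_efforts": joint torques, N m; "position": TCP position; "orientation": TCP orientation; "force": force on the tool from outside, world axes, zero at the start; "moment": the same for the moment, N m; "gripper_width": opening from 0.0 (shut) to 1.0 (fully open).
Only numpy, scipy, OpenCV 4.12 (cv2) and the standard library are available. Lean on these libraries where they do the work, as an engineer would, in place of code of your own. Each camera call takes 0.05 s, during which the arm holds its last target.

## Task

Slide every aluminium carrier plate flat into a bay of the green docking rack, one plate to a bay and grip end outwards, until it is fully home against the stop. When all are home, lay the steel straightedge flat on the table, flush against the front edges of all the plates at once, and let go of it to prove that they are in line; after that check, put the straightedge back straight on the middle of its blue mat and swing the red locking lever fully over, away from the robot. Leave the mug, bottle and yellow bin alone.

Things in the scene. Friction and masses are not known exactly. Their poses are not given: they have to be found in the camera images.
- rack: Fixed green and dark steel docking rack with 4 bays side by side. Origin on the table in the middle of the line of slot mouths; x points into the slots (away from the robot), y left, z up. Slots run from x = 0 to the stop face at x = 65 mm (stop bar 30 mm high, 14 mm thick). A plate fully home has its origin at x = +10 mm and its front edge at x = -45 mm.
- bay1 (a point): Mouth of the rightmost bay, on the table (rack x = 0, y = -108 mm). Each slot is 63 mm wide; its floor is the table. The walls between slots are 9 mm thick with pointed noses to x = -5 mm, and carry lips that overhang a plate by 10 mm on each side, underside 14 mm and top 22 mm above the table; the middle of each bay is open above.
- bay2 (a point): Mouth of the second bay from the right, on the table (rack y = -36 mm).
- bay3 (a point): Mouth of the third bay from the right, on the table (rack y = +36 mm).
- bay4 (a point): Mouth of the leftmost bay, on the table (rack y = +108 mm).
- lock (a joint): Red locking lever at the right-hand (-y) end of the rack, rad: 0 leans towards the robot (unlocked, as far as 0.5 rad from upright), 1.0 leans fully away from the robot (locked). It stays where it is left.
- lock_tip (a point): Tip of the red-knobbed locking lever: a pale rod 70 mm long with a red ball on its end, on a small grey block beside the rack; it swings in the rack's x-z plane.
- mat: Fixed flat blue mat, 320 x 150 x 3 mm, on the table to the robot's left: the straightedge's place. Origin at the centre of its underside, x along its length.
- straightedge: Loose steel straightedge, 260 (x) x 80 (y) x 10 mm, 0.5 kg, with a black grip rib on top, 90 (x) x 16 (y) mm, from 10 to 50 mm above its underside, in the middle. Origin at the centre of its underside; x along its length. Its two long edges are alike.
- plate1: Loose bare-metal (aluminium) carrier plate with a dark round pocket, 110 (x) x 60 (y) x 12 mm, about 0.25 kg, lying flat, with an orange grip block on top near its front end: 28 (x) x 16 (y) mm, from 12 to 52 mm above the underside, centred at x = -31 mm. Origin at the centre of its underside; -x is the front (grip) end, +x the end that goes into the slot first. May be absent.
- plate1_front (a point): Middle of the front edge of plate 1 (x = -55 mm, half-way up its 12 mm thickness).
- plate2: Loose bare-metal (aluminium) carrier plate with a dark round pocket, 110 (x) x 60 (y) x 12 mm, about 0.25 kg, lying flat, with an orange grip block on top near its front end: 28 (x) x 16 (y) mm, from 12 to 52 mm above the underside, centred at x = -31 mm. Origin at the centre of its underside; -x is the front (grip) end, +x the end that goes into the slot first. May be absent.
- plate2_front (a point): Middle of the front edge of plate 2 (x = -55 mm, half-way up its 12 mm thickness).
- plate3: Loose bare-metal (aluminium) carrier plate with a dark round pocket, 110 (x) x 60 (y) x 12 mm, about 0.25 kg, lying flat, with an orange grip block on top near its front end: 28 (x) x 16 (y) mm, from 12 to 52 mm above the underside, centred at x = -31 mm. Origin at the centre of its underside; -x is the front (grip) end, +x the end that goes into the slot first. May be absent.
- plate3_front (a point): Middle of the front edge of plate 3 (x = -55 mm, half-way up its 12 mm thickness).
- plate4: Loose bare-metal (aluminium) carrier plate with a dark round pocket, 110 (x) x 60 (y) x 12 mm, about 0.25 kg, lying flat, with an orange grip block on top near its front end: 28 (x) x 16 (y) mm, from 12 to 52 mm above the underside, centred at x = -31 mm. Origin at the centre of its underside; -x is the front (grip) end, +x the end that goes into the slot first. May be absent.
- plate4_front (a point): Middle of the front edge of plate 4 (x = -55 mm, half-way up its 12 mm thickness).
- mug: Blue mug, 80 mm across, 90 mm high, bystander. Origin at the centre of its underside.
- spray: Green bottle, 64 mm across, 190 mm high, bystander. Origin at the centre of its underside.
- bin: Yellow open parts bin, 140 x 200 x 70 mm, bystander. Origin at the centre of its underside.

How it is judged:
By the outcome, as a careful person would: the job done as asked, in the order asked, and still so for the second after the job is handed in, with the robot touching nothing.
Of plate1, plate2, plate3, plate4 only 3 to 4 are there at a start; the rules pass over those that are not, and their reading is None.
At some moment in a run one of plate1, plate2, plate3, plate4, straightedge may be knocked a few centimetres aside while the robot is not near it.
Once in a run the grip may slacken for a moment while it holds something.
It also fails if it takes over 210 s, if anything falls off the work surface, if the arm or the gripper's body presses on something with over 40 N, if the wrist force passes 120 N, or if a joint passes its speed limit or range.

## Working session

There is one attempt and no reset: what is moved stays moved. The work goes in short steps, Python scripts to look and compute and a tool call to move; the robot and the scene stay as the last step left them, time stands still between calls to the robot, and variables do not carry over. Pictures are saved under pics/ and viewed, and the job is handed in when it is done.

Besides the shell and the picture viewer there is one more tool, called after "Request:" by a JSON object that holds its "method" and its "body", one argument or row to a line. send_rows: Moves the arm, as the interface text tells. Its arguments: {"type":"object","properties":{"series":{"type":"array","items":{"type":"array","items":{"type":"number"}}},"newtons":{"type":"number"}},"required":["series"]}

```bash
ls; mkdir -p pics; python3 - <<'E'
from rig import sensors, cams, r
import cv2
print(sensors.read_state())
for n in ["side","top"]:
    im=cams.get_image(n); cv2.imwrite(f"pics/{n}0.png",im[:,:,::-1]); print(n,cams.camera_model(n))
E
```

```text
pics
{'time_s': 0.0, 'q': array([-1.31958836e+00,  4.91563423e-01,  1.55946400e+00,  1.02728216e-05,
        1.09171277e+00, -1.05621833e-01]), 'joint_velocities': array([-0.00105627,  0.00042665,  0.00178356, -0.00036325,  0.00071047,
       -0.00150674]), 'joint_efforts': array([-1.24536407e-03, -6.18441010e+01, -2.61592144e+01, -2.48283759e-04,
        4.08188425e-03, -4.35650713e-05]), 'position': array([ 218.26778545, -585.39728221,  230.72033174]), 'orientation': array([-1.57193651e+00,  1.30040118e-04, -2.78476767e+00]), 'force': array([ 0.55669263, -0.26855247, -0.0687485 ]), 'moment': array([-0.0010945 ,  0.00424664,  0.04447154]), 'gripper_width': 0.9958506386525616}
side {'mtx': array([[411.78667664,   0.        , 315.39769836],
       [  0.        , 411.78667664, 198.59706881],
       [  0.        ,   0.        ,   1.        ]]), 'dist_coeffs': array([-0.00700735,  0.        ,  0.        ,  0.        ,  0.        ]), 'rvec': array([ 0.76666053, -2.44970982,  1.26142417]), 'tvec': array([422.37258042, 283.72628386, 935.23348299])}
top {'mtx': array([[381.41779039,   0.        , 318.46849817],
       [  0.        , 381.41779039, 200.63473035],
       [  0.        ,   0.        ,   1.        ]]), 'dist_coeffs': array([-0.0212941,  0.       ,  0.       ,  0.       ,  0.       ]), 'rvec': array([ 2.24200129, -2.17727806,  0.06132134]), 'tvec': array([ -98.90984413,  533.25275189, 1310.86187602])}
```

View pics/side0.png

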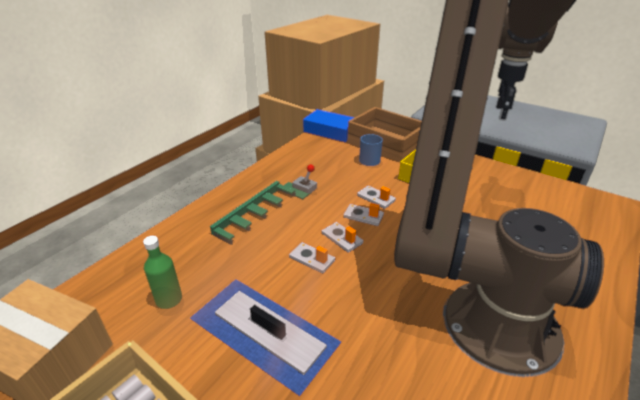

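View pics/top0.png

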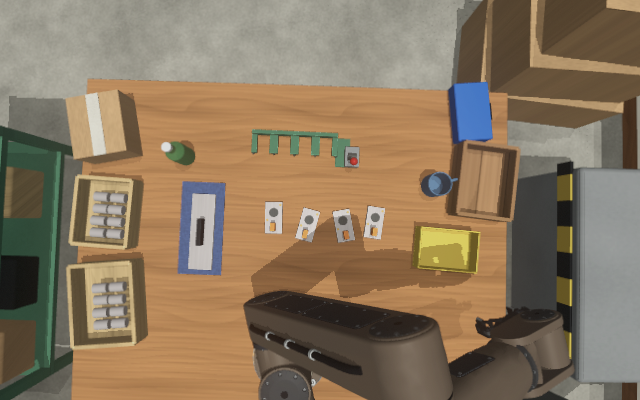

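```bash
cat > h.py <<'E'
import numpy as np, cv2
from rig import sensors, cams, r
def cam(n):
    m=cams.camera_model(n); return m['mtx'],m['dist_coeffs'],m['rvec'],m['tvec']
def proj(n,P):
    K,d,rv,t=cam(n); return cv2.projectPoints(np.asarray(P,float).reshape(-1,1,3),rv,t,K,d)[0].reshape(-1,2)
def ray(n,uv):
    K,d,rv,t=cam(n); R=cv2.Rodrigues(rv)[0]
    p=cv2.undistortPoints(np.asarray(uv,float).reshape(-1,1,2),K,d).reshape(-1,2)
    D=np.c_[p,np.ones(len(p))]@R; return -R.T@t, D
def plane(n,uv,z):
    C,D=ray(n,uv); return C+D*((z-C[2])/D[:,2])[:,None]
def tri(uv1,uv2):
    c1,d1=ray('side',uv1);c2,d2=ray('top',uv2);d1=d1[0]/np.linalg.norm(d1);d2=d2[0]/np.linalg.norm(d2)
    s=np.linalg.lstsq(np.c_[d1,-d2],c2-c1,rcond=None)[0]; a=c1+s[0]*d1;b=c2+s[1]*d2
    return (a+b)/2,np.linalg.norm(a-b)
def rect(im,n,x0,x1,y0,y1,z,s):  # ortho map: row down = -x, col right = -y ; s px per mm
    H=int((x1-x0)*s);W=int((y1-y0)*s)
    yy,xx=np.meshgrid(y1-(np.arange(W)+.5)/s, x1-(np.arange(H)+.5)/s)
    uv=proj(n,np.c_[xx.ravel(),yy.ravel(),np.full(xx.size,z)]).astype(np.float32).reshape(H,W,2)
    return cv2.remap(im,uv[...,0],uv[...,1],cv2.INTER_CUBIC)
def shot(n,tag):
    im=cams.get_image(n); cv2.imwrite(f"pics/raw_{n}_{tag}.png",im[:,:,::-1]); return im
E
python3 - <<'E'
from h import *
im=cv2.imread('pics/top0.png')
for n in ['side','top']: print(ray(n,[[320,200]])[0])
for nm,uv in dict(rackL=(255,131),rackR=(338,135),p1=(273,218),p2=(308,224),p3=(344,225),p4=(374,222),mat=(202,228),mug=(436,184),bin=(446,250)).items(): print(nm,plane('top',[uv],12).round(0))
o=rect(im,'top',420,900,-420,480,12,0.85); print(o.shape); cv2.imwrite('pics/r0.png',o)
E
```

```text
[-1.25671357e-01  7.29379647e+02  7.75606978e+02]
[ 484.21379706  -62.06125633 1331.98570258]
rackL [[772. 145.  12.]]
rackR [[ 767. -145.   12.]]
p1 [[471.  72.  12.]]
p2 [[454. -49.  12.]]
p3 [[ 454. -174.   12.]]
p4 [[ 467. -278.   12.]]
mat [[430. 315.  12.]]
mug [[ 606. -492.   12.]]
bin [[ 377. -531.   12.]]
(408, 765, 3)
```

```bash
python3 - <<'E'
from h import *
im=cv2.imread('pics/top0.png')
o=rect(im,'top',360,560,-340,140,12,1.6); cv2.imwrite('pics/r1.png',o)
o=rect(im,'top',640,820,-260,200,0,1.7); cv2.imwrite('pics/r2.png',o)
s=cv2.imread('pics/side0.png'); 
cv2.imwrite('pics/s1.png',cv2.resize(s[160:290,190:410],None,fx=3.6,fy=3.6,interpolation=cv2.INTER_CUBIC))
E
```

```text
(no output)
```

View pics/r1.png

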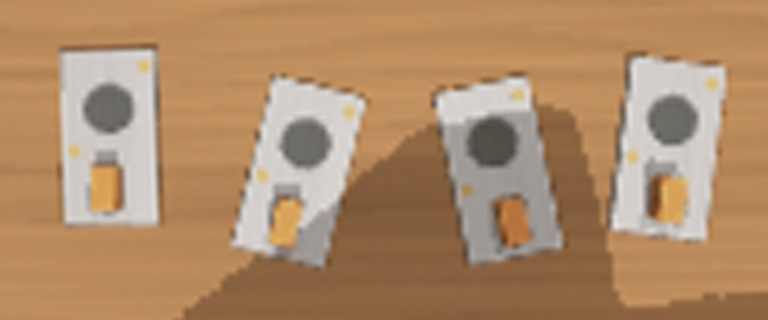

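View pics/r2.png

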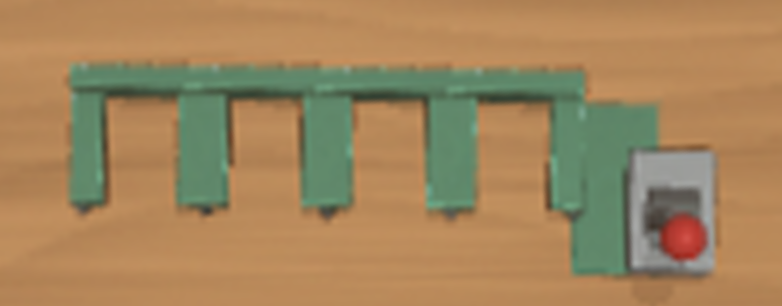

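View pics/s1.png

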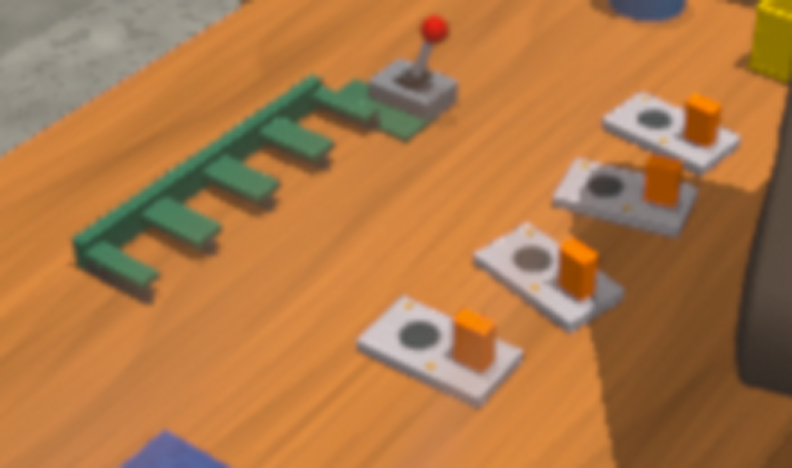

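```bash
cat > fit.py <<'E'
from h import *
from scipy.optimize import minimize
from scipy.ndimage import map_coordinates
def chan(im,mode):
    im=cv2.GaussianBlur(im.astype(np.float32),(0,0),0.8)
    if mode=='sat': # table is orange (R-B high), grey things low
        return im[...,0]-im[...,2]
    if mode=='rg': return im[...,0]-im[...,1]
    return im.mean(2)
def edges_rect(x0,x1,y0,y1,z):
    c=np.array([[x0,y0,z],[x1,y0,z],[x1,y1,z],[x0,y1,z]],float); return [(c[i],c[(i+1)%4]) for i in range(4)]
# edge = (a,b): 3D; outside is to the right of a->b for CCW polygon
def score(p,segs,views):
    x,y,a=p; R=np.array([[np.cos(a),-np.sin(a),0],[np.sin(a),np.cos(a),0],[0,0,1]]); tot=0
    for n,ch,sgn in views:
        for A,B in segs:
            t=np.linspace(.05,.95,25)[:,None]; P=(A+(B-A)*t)@R.T+[x,y,0]
            d=(R@(B-A)); nrm=np.array([d[1],-d[0],0]); nrm/=np.linalg.norm(nrm)
            i=proj(n,P); o=proj(n,P+nrm*1.0)-i; o/=np.linalg.norm(o,axis=1)[:,None]
            u=i+o; v=i-o
            g=map_coordinates(ch,[u[:,1],u[:,0]],order=1)-map_coordinates(ch,[v[:,1],v[:,0]],order=1)
            L=np.linalg.norm(i[-1]-i[0])
            tot+= sgn*g.mean()*L
    return -tot
def fit(p0,segs,views,sp=(4,4,.05)):
    best=None
    rng=np.random.default_rng(0)
    for k in range(8):
        q=np.array(p0)+(rng.normal(size=3)*np.array(sp) if k else 0)
        s=np.array([q]+[q+np.eye(3)[j]*sp[j] for j in range(3)])
        m=minimize(score,q,args=(segs,views),method='Nelder-Mead',options=dict(initial_simplex=s,xatol=.02,fatol=.1))
        if best is None or m.fun<best.fun: best=m
    return best.x,best.fun
PLATE=edges_rect(-55,55,-30,30,12)
def rackseg():
    S=edges_rect(65,79,-148.5,148.5,30)[1:2]  # back top edge +ends omitted
    S=[ (np.array([79,-148.5,30.]),np.array([79,148.5,30.]))]
    for w0,w1 in [(129.5,148.5),(57.5,86.5),(-14.5,14.5),(-86.5,-57.5),(-148.5,-129.5)]:
        e=edges_rect(0,60,w0,w1,22)
        S+= [e[0],e[2],e[3]] if w0!=-148.5 else [e[2],e[3]]
    return S
E
python3 - <<'E'
from fit import *
T=cv2.imread('pics/top0.png')[:,:,::-1]; S=cv2.imread('pics/side0.png')[:,:,::-1]
ct,cs=chan(T,'sat'),chan(S,'sat')
gt,gs=chan(T,'rg'),chan(S,'rg')
# plate initial
for p0 in [(471,72,0),(454,-49,-.25),(454,-174,.2),(467,-278,-.1)]:
    for nm,v in dict(top=[('top',ct,1)],side=[('side',cs,1)],both=[('top',ct,1),('side',cs,1)]).items():
        x,f=fit(p0,PLATE,v); print(nm,x.round(3),round(f))
p0=(707,0,-.01)
for nm,v in dict(top=[('top',gt,1)],side=[('side',gs,1)],both=[('top',gt,1),('side',gs,1)]).items():
    x,f=fit(p0,rackseg(),v); print('rack',nm,x.round(3),round(f))
E
```

```text
Traceback (most recent call last):
  File "fit.py", line 31, in fit
    m=minimize(score,q,args=(segs,views),method='Nelder-Mead',options=dict(initial_simplex=s,xatol=.02,fatol=.1))
  File "fit.py", line 19, in score
    i=proj(n,P); o=proj(n,P+nrm*1.0)-i; o/=np.linalg.norm(o,axis=1)[:,None]
  File "h.py", line 6, in proj
    K,d,rv,t=cam(n); return cv2.projectPoints(np.asarray(P,float).reshape(-1,1,3),rv,t,K,d)[0].reshape(-1,2)
             ~~~^^^
  File "h.py", line 4, in cam
    m=cams.camera_model(n); return m['mtx'],m['dist_coeffs'],m['rvec'],m['tvec']
ValueError: time passes only in moves, steps and waits
```

```bash
sed -i 's/^def cam(n):/import functools\n@functools.lru_cache(None)\ndef cam(n):/' h.py
cat > t.py <<'E'
from fit import *
T=cv2.imread('pics/top0.png')[:,:,::-1]; S=cv2.imread('pics/side0.png')[:,:,::-1]
ct,cs=chan(T,'sat'),chan(S,'sat')
gt,gs=chan(T,'rg'),chan(S,'rg')
for p0 in [(471,72,0),(454,-49,-.25),(454,-174,.2),(467,-278,-.1)]:
    for nm,v in dict(top=[('top',ct,1)],side=[('side',cs,1)],both=[('top',ct,1),('side',cs,1)]).items():
        x,f=fit(p0,PLATE,v); print(nm,x.round(3),round(f))
p0=(707,0,-.01)
for nm,v in dict(top=[('top',gt,1)],side=[('side',gs,1)],both=[('top',gt,1),('side',gs,1)]).items():
    x,f=fit(p0,rackseg(),v); print('rack',nm,x.round(3),round(f))
E
python3 t.py; python3 -c "
from rig import sensors;print(sensors.read_state()['time_s'])"
```

```text
top [4.74643e+02 7.10230e+01 2.90000e-02] -5200
side [4.73426e+02 7.96980e+01 5.90000e-02] -5134
both [4.74561e+02 7.25980e+01 2.00000e-02] -9070
top [ 4.52455e+02 -4.64970e+01 -2.43000e-01] -4726
side [ 4.54077e+02 -3.76030e+01 -2.19000e-01] -4100
both [ 4.52749e+02 -4.55980e+01 -2.38000e-01] -7283
top [ 4.53068e+02 -1.71233e+02  2.05000e-01] -4085
side [ 4.51759e+02 -1.57694e+02  2.04000e-01] -3269
both [ 4.53865e+02 -1.71019e+02  2.11000e-01] -6700
top [ 4.66854e+02 -2.76902e+02 -1.29000e-01] -5065
side [ 4.65532e+02 -2.64976e+02 -7.30000e-02] -3965
both [ 4.66497e+02 -2.76598e+02 -1.25000e-01] -7995
rack top [ 6.94176e+02  6.71600e+00 -1.50000e-02] -14734
rack side [ 6.96551e+02  8.81000e+00 -1.60000e-02] -11159
rack both [ 6.94933e+02  7.25400e+00 -1.40000e-02] -25237
0.1
```

```bash
cat >> fit.py <<'E'
def box(x0,x1,y0,y1,z0,z1):
    return np.array([[x,y,z] for x in (x0,x1) for y in (y0,y1) for z in (z0,z1)],float)
PB=box(-55,55,-30,30,0,12); SB=box(-130,130,-40,40,0,10)
def T2(p,P):
    x,y,a=p[:3]; R=np.array([[np.cos(a),-np.sin(a),0],[np.sin(a),np.cos(a),0],[0,0,1]]); z=p[3] if len(p)>3 else 0
    return P@R.T+[x,y,z]
def hscore(p,B,views):
    tot=0
    for n,ch,sgn in views:
        h=cv2.convexHull(proj(n,T2(p,B)).astype(np.float32)).reshape(-1,2); c=h.mean(0)
        for k in range(len(h)):
            a,b=h[k],h[(k+1)%len(h)]; L=np.linalg.norm(b-a)
            if L<3: continue
            t=np.linspace(.06,.94,30)[:,None]; i=a+(b-a)*t
            d=(b-a)/L; o=np.array([d[1],-d[0]]); o*=np.sign(o@((a+b)/2-c))
            g=0
            for w in (0.7,1.3):
                u=i+o*w; v=i-o*w
                g=g+map_coordinates(ch,[u[:,1],u[:,0]],order=1)-map_coordinates(ch,[v[:,1],v[:,0]],order=1)
            tot+=sgn*np.minimum(g,80).mean()*L
    return -tot
def hfit(p0,B,views,sp=(4,4,.05),z=0):
    best=None; rng=np.random.default_rng(0)
    f=lambda q:hscore([*q,z],B,views)
    for k in range(8):
        q=np.array(p0)+(rng.normal(size=3)*np.array(sp) if k else 0)
        s=np.array([q]+[q+np.eye(3)[j]*sp[j] for j in range(3)])
        m=minimize(f,q,method='Nelder-Mead',options=dict(initial_simplex=s,xatol=.02,fatol=.1))
        if best is None or m.fun<best.fun: best=m
    return best.x,best.fun
E
cat > t.py <<'E'
from fit import *
T=cv2.imread('pics/top0.png')[:,:,::-1]; S=cv2.imread('pics/side0.png')[:,:,::-1]
ct,cs=chan(T,'sat'),chan(S,'sat')
V=dict(top=[('top',ct,1)],side=[('side',cs,1)],both=[('top',ct,1),('side',cs,1)])
for p0 in [(471,72,0),(454,-49,-.25),(454,-174,.2),(467,-278,-.1)]:
    for nm,v in V.items():
        x,f=hfit(p0,PB,v); print(nm,x.round(3),round(f))
def sc(n,uv): return uv
E
python3 t.py
```

```text
top [4.73117e+02 7.24370e+01 2.00000e-03] -7864
side [4.75504e+02 7.22050e+01 6.50000e-02] -9300
both [4.74334e+02 7.14320e+01 3.10000e-02] -17122
top [ 4.51017e+02 -4.59850e+01 -2.43000e-01] -7819
side [ 4.54072e+02 -4.42380e+01 -1.85000e-01] -8249
both [ 4.52482e+02 -4.54550e+01 -2.38000e-01] -15811
top [ 4.51747e+02 -1.71657e+02  2.14000e-01] -7696
side [ 4.56537e+02 -1.71924e+02  2.60000e-01] -7497
both [ 4.53204e+02 -1.71252e+02  2.11000e-01] -15048
top [ 4.64666e+02 -2.78690e+02 -1.03000e-01] -7819
side [ 4.68342e+02 -2.80362e+02 -6.10000e-02] -7392
both [ 4.66928e+02 -2.79667e+02 -1.11000e-01] -15129
```

```bash
cat > go.py <<'E'
import sys,numpy as np
from rig import sensors
from math import *
def go(*a):
    """a: x y z yaw ; prints turn about tool y and, after it, the shift in tool axes (cm)"""
    x,y,z,yaw=a; s=sensors.read_state(); p=s['position']; c=s['orientation']
    w=(yaw-c[2]+pi)%(2*pi)-pi
    d=np.array([x,y,z])-p
    tx=(cos(yaw)*d[0]+sin(yaw)*d[1])/10; tz=(-sin(yaw)*d[0]+cos(yaw)*d[1])/10; ty=-d[2]/10
    print('t',s['time_s'],'pos',p.round(1),'ori',c.round(3),'F',s['force'].round(1),'w',round(s['gripper_width'],3),'q6',s['q'][5].round(2))
    print('wy %.3f | x %.2f y %.2f z %.2f | rows trn %.1f shift %.1f'%(-w,tx,ty,tz,abs(w)/.14,np.hypot(tx,np.hypot(ty,tz))/4))
if __name__=='__main__': go(*[eval(v) for v in sys.argv[1:]])
E
python3 go.py 436.1 -276.3 120 "-.11-pi"
```

```text
t 0.1 pos [ 218.3 -585.4  230.8] ori [-1.572  0.    -2.785] F [-1.2 -0.7  0.3] w 1.002 q6 -0.11
wy 0.467 | x -18.26 y 11.08 z -33.12 | rows trn 3.3 shift 9.9
```

Request:
{"method": "send_rows", "body": {
  "series": [
    [0,0.117,0,0,0,0,0],
    [0,0.117,0,0,0,0,0],
    [0,0.117,0,0,0,0,0],
    [0,0.116,0,0,0,0,0],
    [0,0,0,-1.52,0.9,-2.76,0],
    [0,0,0,-1.52,0.9,-2.76,0],
    [0,0,0,-1.52,0.9,-2.76,0],
    [0,0,0,-1.52,0.9,-2.76,0]
  ],
  "newtons": 60
}}

```text
time_s: 0.9
position: [291.3, -481.4, 194.7]
orientation: [-1.571, -0.0, 3.031]
force: [0.4, 0.1, 0.3]
gripper_width: 0.998
```

Request:
{"method": "send_rows", "body": {
  "series": [
    [0,0,0,-1.52,0.9,-2.76,0],
    [0,0,0,-1.52,0.9,-2.76,0],
    [0,0,0,-1.52,0.9,-2.76,0],
    [0,0,0,-1.52,0.9,-2.76,0],
    [0,0,0,-1.52,0.9,-2.76,0],
    [0,0,0,-1.52,0.9,-2.76,0],
    [0,0,0,-1.52,0.9,-2.76,0],
    [0,0,0,-1.52,0.9,-2.76,0]
  ]
}}

```text
time_s: 1.7
position: [436.6, -275.3, 122.8]
orientation: [-1.571, -0.0, 3.031]
force: [0.3, -0.7, -0.3]
gripper_width: 1.003
```

```bash
python3 go.py 436.1 -276.3 18 "-.11-pi"
```

```text
t 1.7 pos [ 436.6 -275.3  122.8] ori [-1.571 -0.     3.031] F [ 0.3 -0.7 -0.3] w 1.003 q6 0.99
wy -0.000 | x 0.04 y 10.48 z 0.10 | rows trn 0.0 shift 2.6
```

Request:
{"method": "send_rows", "body": {
  "series": [
    [0,0,0,0,3,0.1,0],
    [0,0,0,0,3,0,0],
    [0,0,0,0,2.5,0,0],
    [0,0,0,0,1.5,0,0],
    [0,0,0,0,0.5,0,0]
  ]
}}

```text
time_s: 2.2
position: [435.4, -277.0, 16.7]
orientation: [-1.572, -0.002, 3.031]
force: [-0.4, -0.9, 0.0]
gripper_width: 0.997
```

```bash
cat > look.py <<'E'
import sys
from h import *
tag=sys.argv[1]
T=shot('top',tag); S=shot('side',tag)
def crop(im,c,w,h,f):
    u,v=int(c[0]),int(c[1]); u0=min(max(u-w//2,0),640-w); v0=min(max(v-h//2,0),400-h)
    return cv2.resize(im[v0:v0+h,u0:u0+w],None,fx=f,fy=f,interpolation=cv2.INTER_CUBIC)
P=[eval(v) for v in sys.argv[2:5]]
a=crop(T,proj('top',[P])[0],100,75,4); b=crop(S,proj('side',[P])[0],100,75,4)
cv2.imwrite(f'pics/look_{tag}.png',np.hstack([a,b])[:,:,::-1])
E
python3 look.py a1 436 -276 40; python3 go.py 436 -276 18 "-.11-pi"
```

```text
t 2.3 pos [ 435.8 -277.4   17.9] ori [-1.571e+00 -1.000e-03  3.031e+00] F [ 0.8 -0.6  0.4] w 0.999 q6 0.99
wy -0.000 | x -0.01 y -0.01 z -0.14 | rows trn 0.0 shift 0.0
```

View pics/look_a1.png

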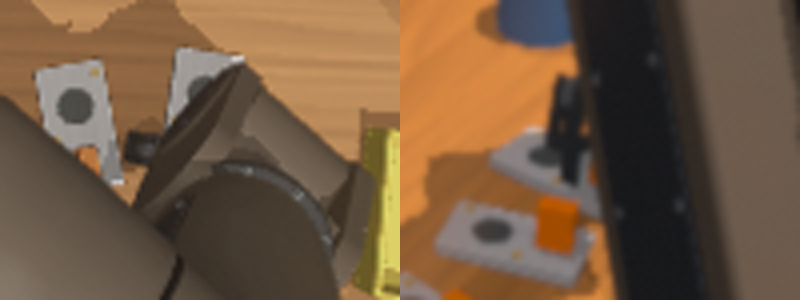

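Request:
{"method": "send_rows", "body": {
  "series": [
    [0,0,0,0,0,0,255],
    [0,0,0,0,0,0,255],
    [0,0,0,0,0,0,255],
    [0,0,0,0,0,0,255],
    [0,0,0,0,0,0,255],
    [0,0,0,0,0,0,255],
    [0,0,0,0,0,0,255],
    [0,0,0,0,0,0,255]
  ],
  "newtons": 60
}}

```text
time_s: 3.1
position: [436.0, -277.5, 18.8]
orientation: [-1.571, 0.0, 3.031]
force: [-0.0, 2.2, 6.8]
gripper_width: 0.182
```

Request:
{"method": "send_rows", "body": {
  "series": [
    [0,0,0,0,-0.5,0,255],
    [0,0,0,0,-1,0,255],
    [0,0,0,0,-1.5,0,255],
    [0,0,0,0,-1.5,0,255],
    [0,0,0,0,-1,0,255],
    [0,0,0,0,0,0,255]
  ]
}}

```text
time_s: 3.7
position: [436.4, -277.9, 74.7]
orientation: [-1.569, 0.002, 3.031]
force: [0.4, -0.4, -2.7]
gripper_width: 0.179
```

```bash
python3 look.py a2 436 -276 60; python3 go.py 587.4 -99.3 74 "-.014-pi"
```

```text
t 3.8 pos [ 435.9 -277.5   73.3] ori [-1.571  0.     3.031] F [-0.7  0.2 -2.3] w 0.18 q6 0.99
wy -0.096 | x -14.90 y -0.07 z -18.03 | rows trn 0.7 shift 5.8
```

View pics/look_a2.png

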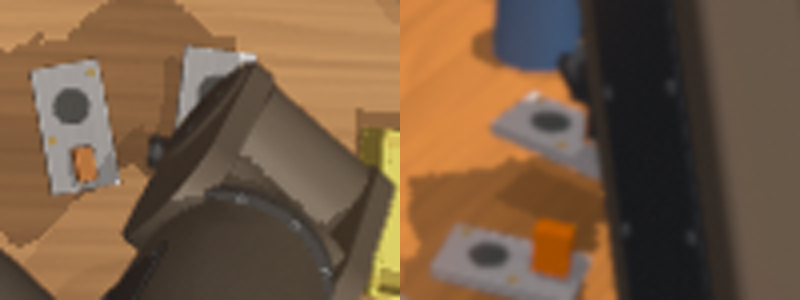

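Request:
{"method": "send_rows", "body": {
  "series": [
    [0,-0.096,0,0,0,0,255],
    [0,0,0,-2.1,0,-2.55,255],
    [0,0,0,-2.1,0,-2.55,255],
    [0,0,0,-2.1,0,-2.55,255],
    [0,0,0,-2.1,0,-2.55,255],
    [0,0,0,-2.1,0,-2.55,255],
    [0,0,0,-2.1,0,-2.55,255],
    [0,0,0,-2.1,0,-2.55,255]
  ]
}}

```text
time_s: 4.6
position: [585.8, -99.8, 72.3]
orientation: [-1.571, -0.002, 3.127]
force: [0.9, -0.4, -1.5]
gripper_width: 0.179
```

Request:
{"method": "send_rows", "body": {
  "series": [
    [0,0,0,-0.2,0,-0.18,255],
    [0,0,0,0,0,0,255],
    [0,0,0,0,0,0,255]
  ]
}}

```text
time_s: 4.9
position: [586.7, -99.8, 72.7]
orientation: [-1.571, -0.001, 3.127]
force: [0.4, -0.1, -1.7]
gripper_width: 0.176
```

```bash
python3 look.py a3 630 -99 40; python3 go.py 587.4 -99.3 74 "-.014-pi"
```

```text
t 5.0 pos [ 586.8 -100.2   73.1] ori [-1.571e+00 -1.000e-03  3.126e+00] F [ 0.6  0.2 -1.5] w 0.176 q6 1.31
wy -0.001 | x -0.06 y -0.09 z -0.09 | rows trn 0.0 shift 0.0
```

View pics/look_a3.png

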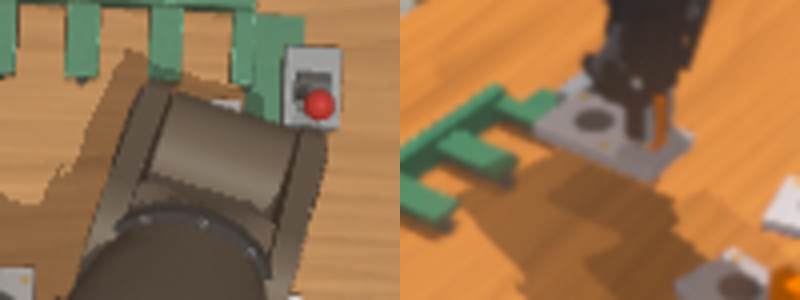

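Request:
{"method": "send_rows", "body": {
  "series": [
    [0,0,0,0,1.5,0,255],
    [0,0,0,0,1.5,0,255],
    [0,0,0,0,1.3,0,255],
    [0,0,0,0,0.7,-0.05,255],
    [0,0,0,0,0,0,255],
    [0,0,0,0,0,0,255]
  ]
}}

```text
time_s: 5.6
position: [587.6, -98.9, 23.3]
orientation: [-1.571, -0.0, 3.127]
force: [0.2, 0.4, -2.7]
gripper_width: 0.177
```

```bash
python3 look.py a4 630 -99 20; python3 go.py 587.4 -99.3 18.5 "-.014-pi"
cat > pf.py <<'E'
import sys
from fit import *
tag,x,y,a,z=sys.argv[1],*[eval(v) for v in sys.argv[2:6]]
views=sys.argv[6].split(',')
B=SB if len(sys.argv)>7 else PB
ims={n:chan(cv2.imread(f'pics/raw_{n}_{tag}.png')[:,:,::-1],'sat') for n in ('top','side')}
for vs in [[v] for v in views]+([views] if len(views)>1 else []):
    p,f=hfit((x,y,a),B,[(n,ims[n],1) for n in vs],z=z); print(vs,p.round(3),round(f))
E
python3 pf.py a4 618 -99 -.014 4.5 side; python3 pf.py a4 618 -99 -.014 3 side
```

```text
t 5.7 pos [587.8 -98.9  23.8] ori [-1.570e+00  1.000e-03  3.127e+00] F [-0.6  0.7 -2.4] w 0.182 q6 1.31
wy -0.000 | x 0.04 y 0.53 z 0.04 | rows trn 0.0 shift 0.1
['side'] [ 6.21099e+02 -9.83930e+01  4.10000e-02] -5693
['side'] [ 6.22215e+02 -9.99400e+01  4.10000e-02] -5687
```

View pics/look_a4.png

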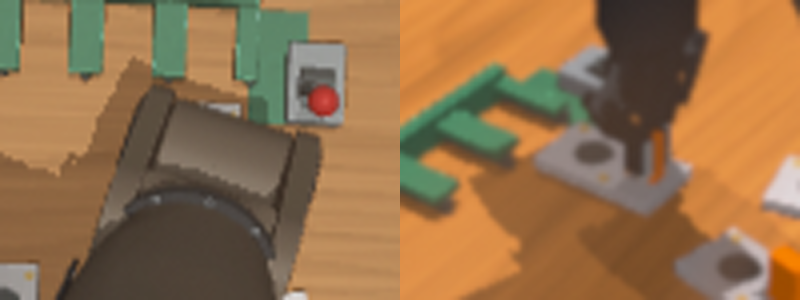

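Request:
{"method": "send_rows", "body": {
  "series": [
    [0,0,0,0,0.3,0,255],
    [0,0,0,0,0.15,0,255],
    [0,0,0,0,0,0,255]
  ]
}}

```text
time_s: 6.0
position: [587.6, -98.9, 18.9]
orientation: [-1.571, 0.0, 3.127]
force: [0.4, -0.9, -1.9]
gripper_width: 0.18
```

Request:
{"method": "send_rows", "body": {
  "series": [
    [0,0,0,-0.5,0,0,255],
    [0,0,0,-0.5,0,0,255],
    [0,0,0,-0.5,0,0,255],
    [0,0,0,-0.2,0,0,255],
    [0,0,0,0,0,0,255]
  ]
}}

```text
time_s: 6.5
position: [605.1, -99.1, 18.9]
orientation: [-1.571, 0.001, 3.127]
force: [1.1, 0.6, -0.8]
gripper_width: 0.182
```

```bash
python3 look.py a5 640 -99 20; python3 go.py 587.4 -99.3 18.5 "-.014-pi"
python3 pf.py a5 635 -99 -.014 0 side
```

```text
t 6.6 pos [604.8 -99.2  18.9] ori [-1.571e+00  1.000e-03  3.127e+00] F [ 0.7 -0.2 -0.8] w 0.18 q6 1.31
wy -0.000 | x 1.74 y 0.04 z 0.04 | rows trn 0.0 shift 0.4
['side'] [ 6.37133e+02 -9.83420e+01  3.00000e-02] -5453
```

View pics/look_a5.png

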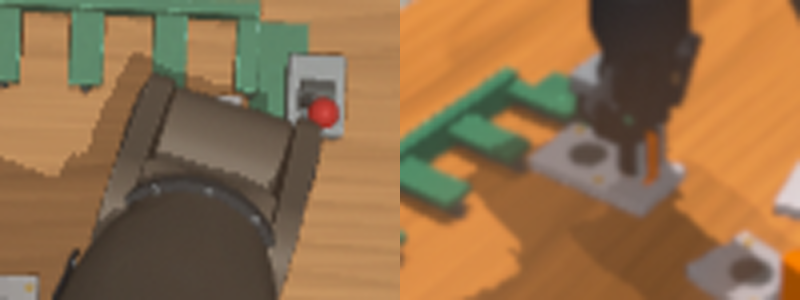

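Request:
{"method": "send_rows", "body": {
  "series": [
    [0,0,0,-0.4,0,0,255],
    [0,0,0,-0.4,0,0,255],
    [0,0,0,0,0,0,255]
  ]
}}

```text
time_s: 6.9
position: [613.3, -99.3, 18.9]
orientation: [-1.571, 0.001, 3.127]
force: [1.9, -0.2, 0.7]
gripper_width: 0.181
```

Request:
{"method": "send_rows", "body": {
  "series": [
    [0,0,0,-0.4,0,0,255],
    [0,0,0,-0.4,0,0,255],
    [0,0,0,0,0,0,255]
  ]
}}

```text
time_s: 7.2
position: [621.3, -99.4, 18.8]
orientation: [-1.57, 0.001, 3.127]
force: [1.6, 0.2, 0.8]
gripper_width: 0.176
```

Request:
{"method": "send_rows", "body": {
  "series": [
    [0,0,0,-0.6,0,0,255],
    [0,0,0,-0.6,0,0,255],
    [0,0,0,-0.6,0,0,255],
    [0,0,0,-0.6,0,0,255],
    [0,0,0,0,0,0,255]
  ]
}}

```text
time_s: 7.7
position: [645.9, -99.7, 18.9]
orientation: [-1.57, 0.002, 3.127]
force: [2.1, 0.1, 0.3]
gripper_width: 0.18
```

Request:
{"method": "send_rows", "body": {
  "series": [
    [0,0,0,-0.6,0,0,255],
    [0,0,0,-0.6,0,0,255],
    [0,0,0,-0.6,0,0,255],
    [0,0,0,-0.3,0,0,255],
    [0,0,0,0,0,0,255]
  ]
}}

```text
time_s: 8.2
position: [666.2, -100.0, 18.9]
orientation: [-1.571, 0.001, 3.127]
force: [-0.7, 0.1, 3.5]
gripper_width: 0.181
```

Request:
{"method": "send_rows", "body": {
  "series": [
    [0,0,0,-0.1,0,0,255],
    [0,0,0,-0.1,0,0,255],
    [0,0,0,0,0,0,255]
  ]
}}

```text
time_s: 8.5
position: [667.4, -100.0, 18.9]
orientation: [-1.571, -0.0, 3.127]
force: [-4.2, -0.1, 4.7]
gripper_width: 0.181
```

Request:
{"method": "send_rows", "body": {
  "series": [
    [0,0,0,-0.1,0,0,255],
    [0,0,0,-0.1,0,0,255],
    [0,0,0,0,0,0,255]
  ]
}}

```text
time_s: 8.8
position: [669.4, -100.0, 18.9]
orientation: [-1.571, -0.0, 3.127]
force: [-4.5, 0.4, 5.2]
gripper_width: 0.177
```

Request:
{"method": "send_rows", "body": {
  "series": [
    [0,0,0,-0.1,0,0,255],
    [0,0,0,-0.1,0,0,255],
    [0,0,0,0,0,0,255]
  ]
}}

```text
time_s: 9.1
position: [671.4, -100.1, 18.8]
orientation: [-1.571, -0.0, 3.127]
force: [-5.1, 0.2, 4.8]
gripper_width: 0.177
```

```bash
python3 look.py a6 680 -99 20; python3 go.py 672.4 -100 18.5 "-.014-pi"
python3 pf.py a6 702 -99 -.014 0 side
```

```text
t 9.2 pos [ 671.4 -100.1   18.9] ori [-1.571 -0.     3.127] F [-3.5 -0.7  4.8] w 0.176 q6 1.34
wy -0.000 | x -0.10 y 0.04 z -0.01 | rows trn 0.0 shift 0.0
['side'] [ 7.04563e+02 -9.56120e+01  1.43000e-01] -3397
```

View pics/look_a6.png

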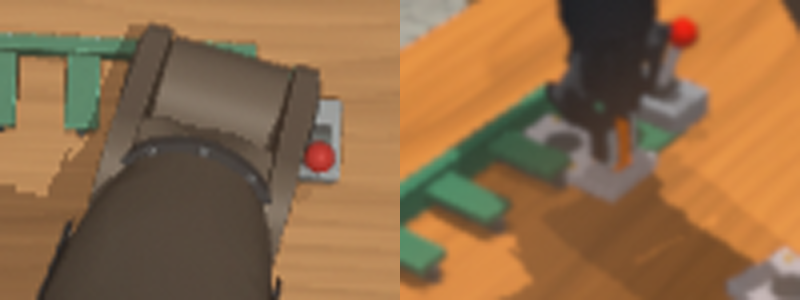

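Request:
{"method": "send_rows", "body": {
  "series": [
    [0,0,0,-0.1,-0.02,0,255],
    [0,0,0,-0.1,0,0,255],
    [0,0,0,0,0,0,255]
  ]
}}

```text
time_s: 9.5
position: [672.4, -100.0, 18.8]
orientation: [-1.571, -0.003, 3.127]
force: [-9.6, 0.2, 7.0]
gripper_width: 0.181
```

Request:
{"method": "send_rows", "body": {
  "series": [
    [0,0,0,-0.1,0,0,255],
    [0,0,0,-0.1,0,0,255],
    [0,0,0,0,0,0,255]
  ]
}}

```text
time_s: 9.8
position: [672.7, -99.4, 18.8]
orientation: [-1.572, -0.007, 3.128]
force: [-19.3, 2.5, 13.4]
gripper_width: 0.184
```

Request:
{"method": "send_rows", "body": {
  "series": [
    [0,0,0,0.15,0,0,255],
    [0,0,0,0,0,0,130],
    [0,0,0,0,0,0,130],
    [0,0,0,0,0,0,130],
    [0,0,0,0,0,0,130],
    [0,0,0,0,-2,0,130],
    [0,0,0,0,-4,0,130],
    [0,0,0,0,-4,0,130]
  ]
}}

```text
time_s: 10.6
position: [673.7, -100.1, 119.5]
orientation: [-1.571, -0.001, 3.127]
force: [0.6, -0.7, 0.7]
gripper_width: 0.489
```

```bash
python3 go.py "453.2-31*cos(.211)" "-171.25-31*sin(.211)" 120 ".211-pi"
```

```text
t 10.6 pos [ 673.7 -100.1  119.5] ori [-1.571e+00 -1.000e-03  3.127e+00] F [ 0.6 -0.7  0.7] w 0.489 q6 1.34
wy -0.225 | x 26.16 y -0.05 z 2.34 | rows trn 1.6 shift 6.6
```

```bash
cat > full.py <<'E'
import sys
from h import *
tag=sys.argv[1]; T=shot('top',tag); S=shot('side',tag)
a=cv2.resize(T[120:280,160:420],None,fx=1.5,fy=1.5,interpolation=cv2.INTER_CUBIC)
b=cv2.resize(S[150:390,180:440],None,fx=1.5,fy=1.5,interpolation=cv2.INTER_CUBIC)
c=np.zeros((360,780,3),np.uint8); c[:240,:390]=a; c[:,390:]=b
cv2.imwrite(f'pics/full_{tag}.png',c[:,:,::-1])
E
python3 full.py b0; for v in "453,-171,.21" "452,-45,-.24" "474,72,.02"; do IFS=, read x y a <<< $v; python3 pf.py b0 $x $y $a 0 top,side; done
```

```text
['top'] [ 4.52486e+02 -1.73742e+02  1.93000e-01] -4994
['side'] [ 4.57336e+02 -1.64916e+02  2.17000e-01] -5859
['top', 'side'] [ 4.54198e+02 -1.72535e+02  1.79000e-01] -10263
['top'] [ 4.42849e+02 -5.93090e+01 -1.14000e-01] -37
['side'] [ 4.53754e+02 -4.48020e+01 -2.38000e-01] -8182
['top', 'side'] [ 4.53785e+02 -4.48230e+01 -2.37000e-01] -8174
['top'] [4.75584e+02 7.30770e+01 2.70000e-02] -4047
['side'] [4.75598e+02 7.25040e+01 3.80000e-02] -9172
['top', 'side'] [4.75679e+02 7.27610e+01 3.20000e-02] -13209
```

View pics/full_b0.png

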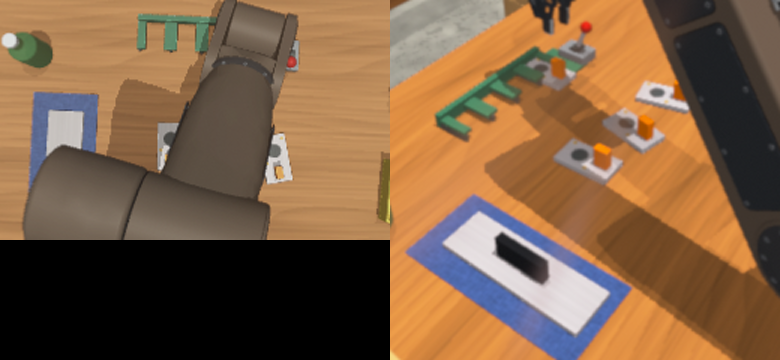

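Request:
{"method": "send_rows", "body": {
  "series": [
    [0,-0.112,0,0,0,0,60],
    [0,-0.113,0,0,0,0,0],
    [0,0,0,4,0,0.36,0],
    [0,0,0,4,0,0.36,0],
    [0,0,0,4,0,0.36,0],
    [0,0,0,4,0,0.36,0],
    [0,0,0,4,0,0.36,0],
    [0,0,0,4,0,0.36,0]
  ]
}}

```text
time_s: 11.5
position: [442.3, -171.6, 118.7]
orientation: [-1.571, 0.0, -2.931]
force: [0.1, -0.6, -0.3]
gripper_width: 0.998
```

```bash
python3 go.py "453.2-31*cos(.211)" "-171.8-31*sin(.211)" 18 ".205-pi"
```

```text
t 11.5 pos [ 442.3 -171.6  118.7] ori [-1.571  0.    -2.931] F [ 0.1 -0.6 -0.3] w 0.998 q6 0.85
wy 0.006 | x 2.04 y 10.07 z 0.26 | rows trn 0.0 shift 2.6
```

Request:
{"method": "send_rows", "body": {
  "series": [
    [0,0,0,1.04,0,0.16,0],
    [0,0,0,1.0,1,0.1,0],
    [0,0,0,0,3,0,0],
    [0,0,0,0,3,0,0],
    [0,0,0,0,2,0,0],
    [0,0,0,0,1,0,0],
    [0,0,0,0,0.07,0,255],
    [0,0,0,0,0,0,255]
  ],
  "newtons": 60
}}

```text
time_s: 12.3
position: [424.8, -178.3, 18.6]
orientation: [-1.57, 0.0, -2.931]
force: [0.4, -0.5, 0.1]
gripper_width: 0.697
```

Request:
{"method": "send_rows", "body": {
  "series": [
    [0,0,0,0,0,0,255],
    [0,0,0,0,0,0,255],
    [0,0,0,0,0,0,255],
    [0,0,0,0,0,0,255],
    [0,0,0,0,0,0,255],
    [0,0,0,0,0,0,255],
    [0,0,0,0,0,0,255]
  ]
}}

```text
time_s: 13.0
position: [424.7, -178.4, 19.1]
orientation: [-1.57, 0.001, -2.931]
force: [-0.6, 0.2, 6.6]
gripper_width: 0.177
```

Request:
{"method": "send_rows", "body": {
  "series": [
    [0,0,0,0,-0.5,0,255],
    [0,0,0,0,-1,0,255],
    [0,0,0,0,-1.5,0,255],
    [0,0,0,0,-1.5,0,255],
    [0,0,0,0,-1,0,255],
    [0,0,0,0,0,0,255]
  ]
}}

```text
time_s: 13.6
position: [424.9, -178.5, 74.7]
orientation: [-1.569, 0.002, -2.931]
force: [-0.8, -0.6, -2.2]
gripper_width: 0.175
```

```bash
python3 go.py 588.4 -27.3 74 "-.014-pi"
```

```text
t 13.6 pos [ 424.9 -178.5   74.7] ori [-1.569e+00  2.000e-03 -2.931e+00] F [-0.8 -0.6 -2.2] w 0.175 q6 0.82
wy 0.225 | x -16.14 y 0.07 z -15.35 | rows trn 1.6 shift 5.6
```

Request:
{"method": "send_rows", "body": {
  "series": [
    [0,0.112,0,0,0,0,255],
    [0,0.113,0,0,0,0,255],
    [0,0,0,-2.7,0,-2.55,255],
    [0,0,0,-2.7,0,-2.55,255],
    [0,0,0,-2.7,0,-2.55,255],
    [0,0,0,-2.7,0,-2.55,255],
    [0,0,0,-2.7,0,-2.55,255],
    [0,0,0,-2.6,0,-2.6,255]
  ]
}}

```text
time_s: 14.4
position: [588.3, -25.8, 72.6]
orientation: [-1.571, -0.001, 3.127]
force: [0.1, -0.9, -1.0]
gripper_width: 0.178
```

Request:
{"method": "send_rows", "body": {
  "series": [
    [0,0,0,0,0,0,255],
    [0,0,0,0,1.5,0,255],
    [0,0,0,0,1.5,0,255],
    [0,0,0,0,1.5,0,255],
    [0,0,0,0,0.5,0,255],
    [0,0,0,0,0,0,255]
  ]
}}

```text
time_s: 15.0
position: [587.0, -27.2, 22.3]
orientation: [-1.571, -0.002, 3.127]
force: [-0.2, 0.7, -1.9]
gripper_width: 0.178
```

```bash
python3 go.py 588.4 -27.3 19 "-.014-pi"; python3 look.py b4 630 -27 20; python3 pf.py b4 619 -27 -.014 5 side
```

```text
t 15.0 pos [587.  -27.2  22.3] ori [-1.571e+00 -2.000e-03  3.127e+00] F [-0.2  0.7 -1.9] w 0.178 q6 1.43
wy -0.001 | x -0.14 y 0.33 z 0.01 | rows trn 0.0 shift 0.1
['side'] [ 6.18383e+02 -2.54980e+01  2.40000e-02] -6145
```

View pics/look_b4.png

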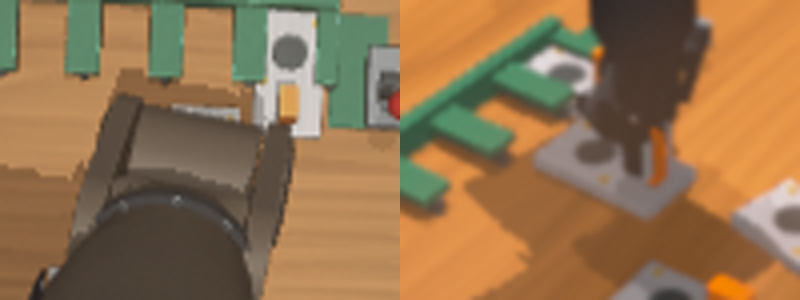

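Request:
{"method": "send_rows", "body": {
  "series": [
    [0,0,0,0,0.2,0,255],
    [0,0,0,0,0.1,0,255],
    [0,0,0,-0.6,0,0,255],
    [0,0,0,-0.6,0,0,255],
    [0,0,0,-0.5,0,0,255],
    [0,0,0,0,0,0,255]
  ]
}}

```text
time_s: 15.7
position: [605.5, -27.3, 20.3]
orientation: [-1.571, 0.001, 3.127]
force: [0.1, -0.4, -3.0]
gripper_width: 0.179
```

Request:
{"method": "send_rows", "body": {
  "series": [
    [0,0,0,-0.4,0,0,255],
    [0,0,0,-0.4,0,0,255],
    [0,0,0,0,0,0,255]
  ]
}}

```text
time_s: 16.0
position: [613.1, -27.4, 20.3]
orientation: [-1.571, 0.001, 3.127]
force: [-0.3, 0.1, -1.8]
gripper_width: 0.176
```

Request:
{"method": "send_rows", "body": {
  "series": [
    [0,0,0,-0.4,0,0,255],
    [0,0,0,-0.4,0,0,255],
    [0,0,0,0,0,0,255]
  ]
}}

```text
time_s: 16.3
position: [621.2, -27.6, 20.3]
orientation: [-1.571, 0.001, 3.127]
force: [0.6, -0.2, -1.6]
gripper_width: 0.179
```

Request:
{"method": "send_rows", "body": {
  "series": [
    [0,0,0,-0.5,0.08,0,255],
    [0,0,0,-0.6,0,0,255],
    [0,0,0,-0.6,0,0,255],
    [0,0,0,-0.6,0,0,255],
    [0,0,0,0,0,0,255]
  ]
}}

```text
time_s: 16.8
position: [644.4, -27.9, 19.5]
orientation: [-1.571, 0.001, 3.127]
force: [-0.2, -0.7, -2.3]
gripper_width: 0.181
```

Request:
{"method": "send_rows", "body": {
  "series": [
    [0,0,0,-0.6,0,0,255],
    [0,0,0,-0.6,0,0,255],
    [0,0,0,-0.6,0,0,255],
    [0,0,0,-0.5,0,0,255],
    [0,0,0,-0.1,0,0,255],
    [0,0,0,0,0,0,255]
  ]
}}

```text
time_s: 17.4
position: [667.6, -28.2, 19.3]
orientation: [-1.571, -0.0, 3.127]
force: [-0.7, 0.3, -2.6]
gripper_width: 0.178
```

Request:
{"method": "send_rows", "body": {
  "series": [
    [0,0,0,-0.1,0,0,255],
    [0,0,0,-0.1,0,0,255],
    [0,0,0,-0.1,0,0,255],
    [0,0,0,0,0,0,255]
  ]
}}

```text
time_s: 17.8
position: [670.6, -28.2, 19.5]
orientation: [-1.571, 0.0, 3.127]
force: [0.8, -0.4, -1.1]
gripper_width: 0.178
```

Request:
{"method": "send_rows", "body": {
  "series": [
    [0,0,0,-0.1,0,0,255],
    [0,0,0,-0.1,0,0,255],
    [0,0,0,-0.1,0,0,255],
    [0,0,0,0,0,0,255]
  ]
}}

```text
time_s: 18.2
position: [673.7, -28.3, 19.5]
orientation: [-1.571, 0.0, 3.127]
force: [-0.1, 0.8, -2.5]
gripper_width: 0.176
```

Request:
{"method": "send_rows", "body": {
  "series": [
    [0,0,0,-0.1,0,0,255],
    [0,0,0,-0.1,0,0,255],
    [0,0,0,0,0,0,255]
  ]
}}

```text
time_s: 18.5
position: [675.0, -28.3, 19.4]
orientation: [-1.571, -0.001, 3.127]
force: [-4.2, -0.6, 0.0]
gripper_width: 0.178
```

Request:
{"method": "send_rows", "body": {
  "series": [
    [0,0,0,-0.1,0.05,0,255],
    [0,0,0,-0.1,0,0,255],
    [0,0,0,0,0,0,255]
  ]
}}

```text
time_s: 18.8
position: [675.0, -28.3, 19.2]
orientation: [-1.571, -0.006, 3.128]
force: [-18.2, -0.7, 10.3]
gripper_width: 0.181
```

Request:
{"method": "send_rows", "body": {
  "series": [
    [0,0,0,-0.1,0,0,255],
    [0,0,0,0,0,0,255]
  ]
}}

```text
time_s: 19.0
position: [675.0, -28.2, 19.3]
orientation: [-1.571, -0.008, 3.128]
force: [-23.2, -1.3, 14.3]
gripper_width: 0.18
```

Request:
{"method": "send_rows", "body": {
  "series": [
    [0,0,0,0.2,0,0,255],
    [0,0,0,0,0,0,130],
    [0,0,0,0,0,0,130],
    [0,0,0,0,0,0,130],
    [0,0,0,0,0,0,130],
    [0,0,0,0,-2,0,130],
    [0,0,0,0,-4,0,130],
    [0,0,0,0,-4,0,130]
  ]
}}

```text
time_s: 19.8
position: [676.3, -28.3, 119.5]
orientation: [-1.571, -0.001, 3.127]
force: [1.0, 0.0, 0.8]
gripper_width: 0.487
```

```bash
python3 full.py c0; python3 pf.py c0 453 -45 -.24 0 top,side; python3 pf.py c0 474 72 .02 0 top,side;  python3 go.py "453.0-31*cos(.24)" "-45.3+31*sin(.24)" 120 "-.24-pi"
```

```text
['top'] [ 4.52042e+02 -5.00100e+01 -2.42000e-01] -3192
['side'] [ 4.54044e+02 -4.49590e+01 -2.25000e-01] -8303
['top', 'side'] [ 4.54223e+02 -4.52930e+01 -2.66000e-01] -11250
['top'] [ 4.44845e+02  7.44790e+01 -1.17000e-01] -33
['side'] [4.75684e+02 7.44400e+01 1.80000e-02] -8976
['top', 'side'] [4.77994e+02 7.39340e+01 1.10000e-02] -8962
t 19.9 pos [679.  -28.5 124.6] ori [-1.57   0.009  3.128] F [0.6 0.3 0.2] w 0.489 q6 1.45
wy 0.226 | x 24.65 y 0.46 z 7.00 | rows trn 1.6 shift 6.4
```

View pics/full_c0.png

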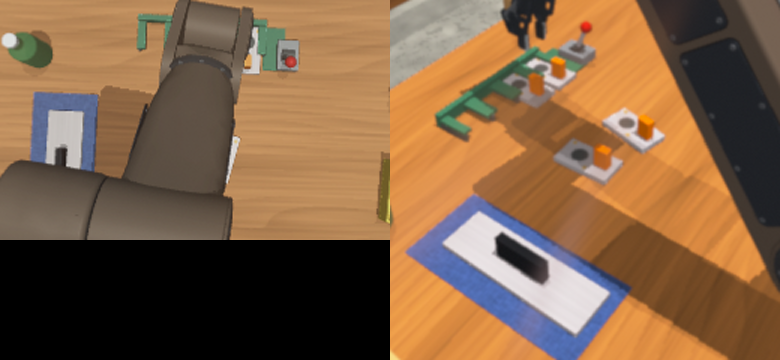

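Request:
{"method": "send_rows", "body": {
  "series": [
    [0,0.113,0,0,0,0,60],
    [0,0.113,0,0,0,0,0],
    [0,0,0,4,0,1.15,0],
    [0,0,0,4,0,1.15,0],
    [0,0,0,4,0,1.15,0],
    [0,0,0,4,0,1.15,0],
    [0,0,0,4,0,1.15,0],
    [0,0,0,2,0,0.6,0]
  ]
}}

```text
time_s: 20.7
position: [444.6, -37.3, 118.8]
orientation: [-1.571, -0.002, 2.901]
force: [0.2, 0.6, -0.0]
gripper_width: 1.002
```

```bash
  python3 go.py "453.2-27*cos(.24)" "-45.3+27*sin(.24)" 18 "-.24-pi"
```

```text
t 20.7 pos [444.6 -37.3 118.8] ori [-1.571e+00 -2.000e-03  2.901e+00] F [ 0.2  0.6 -0. ] w 1.002 q6 1.58
wy -0.000 | x 1.67 y 10.08 z 0.57 | rows trn 0.0 shift 2.6
```

Request:
{"method": "send_rows", "body": {
  "series": [
    [0,0,0,0.9,0,0.3,0],
    [0,0,0,0.8,1,0.27,0],
    [0,0,0,0,3,0,0],
    [0,0,0,0,3,0,0],
    [0,0,0,0,2,0,0],
    [0,0,0,0,1,0,0],
    [0,0,0,0,0.07,0,0],
    [0,0,0,0,0,0,0]
  ],
  "newtons": 60
}}

```text
time_s: 21.5
position: [430.4, -39.2, 18.5]
orientation: [-1.571, 0.0, 2.901]
force: [-0.3, 0.7, -0.3]
gripper_width: 0.999
```

```bash
  python3 go.py "453.2-27*cos(.24)" "-45.3+27*sin(.24)" 18 "-.24-pi"; python3 look.py c1 440 -42 30
```

```text
t 21.5 pos [430.4 -39.2  18.5] ori [-1.571  0.     2.901] F [-0.3  0.7 -0.3] w 0.999 q6 1.57
wy -0.000 | x 0.34 y 0.05 z 0.05 | rows trn 0.0 shift 0.1
```

View pics/look_c1.png

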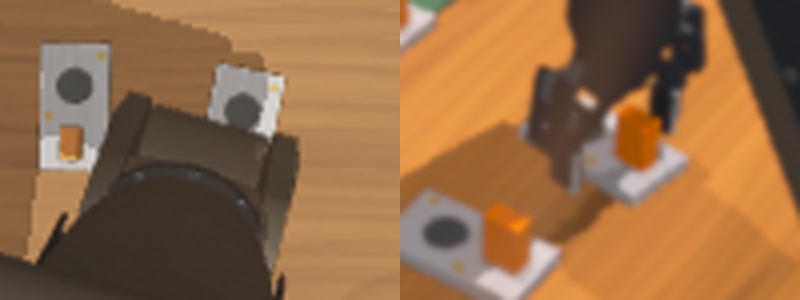

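Request:
{"method": "send_rows", "body": {
  "series": [
    [0,0,0,0,0,0,255],
    [0,0,0,0,0,0,255],
    [0,0,0,0,0,0,255],
    [0,0,0,0,0,0,255],
    [0,0,0,0,0,0,255],
    [0,0,0,0,0,0,255],
    [0,0,0,0,0,0,255],
    [0,0,0,0,0,0,255]
  ]
}}

```text
time_s: 22.4
position: [430.0, -39.2, 18.7]
orientation: [-1.571, 0.001, 2.902]
force: [-2.3, -2.7, 11.1]
gripper_width: 0.177
```

Request:
{"method": "send_rows", "body": {
  "series": [
    [0,0,0,0,-0.5,0,255],
    [0,0,0,0,-1,0,255],
    [0,0,0,0,-1.5,0,255],
    [0,0,0,0,-1.5,0,255],
    [0,0,0,0,-1,0,255],
    [0,0,0,0,0,0,255]
  ]
}}

```text
time_s: 23.0
position: [430.4, -39.2, 74.5]
orientation: [-1.571, 0.002, 2.901]
force: [-0.4, 0.2, -3.1]
gripper_width: 0.18
```

```bash
python3 go.py 596 44.5 74 "-.014-pi"
```

```text
t 23.0 pos [430.4 -39.2  74.5] ori [-1.571e+00  2.000e-03  2.901e+00] F [-0.4  0.2 -3.1] w 0.18 q6 1.57
wy -0.226 | x -16.45 y 0.05 z -8.60 | rows trn 1.6 shift 4.6
```

Request:
{"method": "send_rows", "body": {
  "series": [
    [0,-0.113,0,0,0,0,255],
    [0,-0.113,0,0,0,0,255],
    [0,0,0,-2.75,0,-1.4,255],
    [0,0,0,-2.75,0,-1.4,255],
    [0,0,0,-2.75,0,-1.4,255],
    [0,0,0,-2.75,0,-1.4,255],
    [0,0,0,-2.75,0,-1.5,255],
    [0,0,0,-2.6,0,-1.5,255]
  ]
}}

```text
time_s: 23.8
position: [595.4, 45.3, 72.4]
orientation: [-1.571, -0.001, 3.127]
force: [-0.4, -0.7, -2.6]
gripper_width: 0.181
```

Request:
{"method": "send_rows", "body": {
  "series": [
    [0,0,0,0,0,0,255],
    [0,0,0,0,1.5,0,255],
    [0,0,0,0,1.5,0,255],
    [0,0,0,0,1.5,0,255],
    [0,0,0,0,0.5,0,255],
    [0,0,0,0,0,0,255]
  ]
}}

```text
time_s: 24.4
position: [594.0, 44.4, 22.1]
orientation: [-1.571, -0.002, 3.127]
force: [0.1, -0.4, -2.6]
gripper_width: 0.18
```

```bash
python3 go.py 596 44.6 19 "-.014-pi"; python3 look.py c4 630 45 20; python3 pf.py c4 619 45 -.014 5 side
```

```text
t 24.4 pos [594.   44.4  22.1] ori [-1.571e+00 -2.000e-03  3.127e+00] F [ 0.1 -0.4 -2.6] w 0.18 q6 1.55
wy -0.000 | x -0.20 y 0.31 z -0.03 | rows trn 0.0 shift 0.1
['side'] [ 6.31868e+02  4.37510e+01 -1.00000e-02] -6098
```

View pics/look_c4.png

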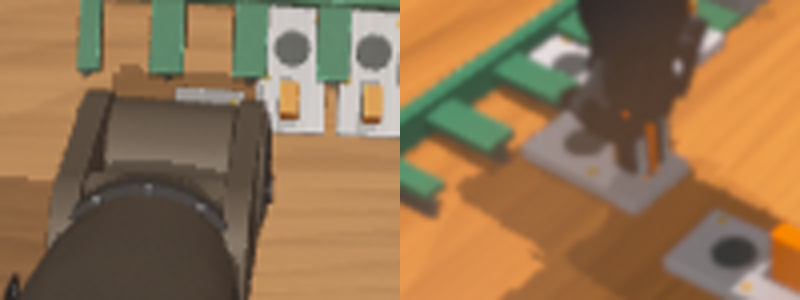

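```bash
python3 pf.py c1 453 -45 -.24 0 side;python3 pf.py c0 453 -45 -.24 0 side; python3 - <<'E'
from h import *
T=cv2.imread('pics/raw_top_c4.png');S=cv2.imread('pics/raw_side_c4.png')
ut=proj('top',[[630,45,20]])[0];print(ut)
lead=(int(ut[0])-50+208/4,int(ut[1])-37+92/4); print(lead,plane('top',[lead],16))
us=proj('side',[[620,45,20]])[0].astype(int)
cv2.imwrite('pics/c4z.png',cv2.resize(S[us[1]-40:us[1]+35,us[0]-50:us[0]+50],None,fx=8,fy=8,interpolation=cv2.INTER_CUBIC))
E
```

```text
['side'] [ 4.60027e+02 -6.86570e+01 -1.45000e-01] -5531
['side'] [ 4.54044e+02 -4.49590e+01 -2.25000e-01] -8303
[282.12994326 172.18368789]
(284.0, 158.0) [[679.94797893  40.486117    16.        ]]
```

View pics/c4z.png

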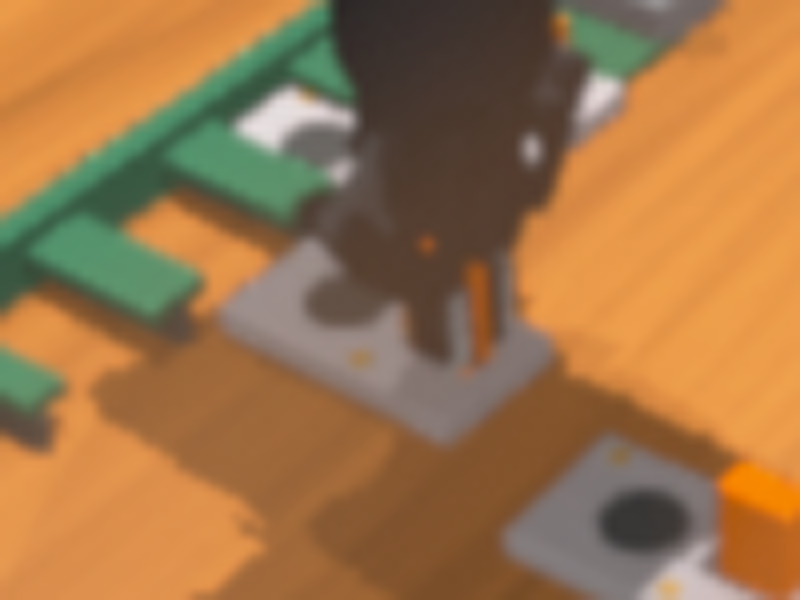

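```bash
python3 - <<'E'
from h import *
T=cv2.imread('pics/raw_top_c4.png')
a=rect(T,'top',650,780,-60,140,16,4); cv2.imwrite('pics/c4r.png',a)
from fit import *
g=chan(T[:,:,::-1],'rg')
S=cv2.imread('pics/raw_side_c4.png')[:,:,::-1]
p,f=fit((695,7,-.014),rackseg()[:13],[('top',g,1)],sp=(3,3,.01)); print(p)
E
```

```text
[ 6.94184424e+02  6.59523577e+00 -1.45123480e-02]
```

View pics/c4r.png

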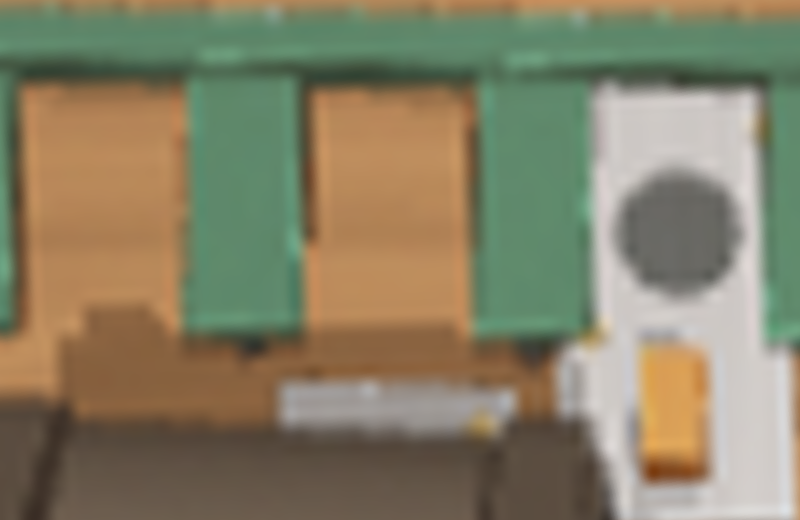

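Request:
{"method": "send_rows", "body": {
  "series": [
    [0,-0.016,0,0,0.15,0,255],
    [0,0,0,0,0.12,0,255],
    [0,0,0,-0.4,0,0.01,255],
    [0,0,0,-0.4,0,0.01,255],
    [0,0,0,0,0,0,255]
  ]
}}

```text
time_s: 25.0
position: [603.4, 44.3, 20.8]
orientation: [-1.571, 0.001, -3.14]
force: [0.3, -0.4, -2.6]
gripper_width: 0.177
```

```bash
python3 go.py 596 44.6 19 "-.014-pi"; python3 - <<'E'
from h import *
T=shot('top','c5')
a=rect(T,'top',650,780,-60,140,13,4); cv2.imwrite('pics/c5r.png',a[:,:,::-1])
E
```

```text
t 25.0 pos [603.4  44.3  20.8] ori [-1.571e+00  1.000e-03 -3.140e+00] F [ 0.3 -0.4 -2.6] w 0.177 q6 1.53
wy 0.016 | x 0.74 y 0.18 z -0.02 | rows trn 0.1 shift 0.2
```

View pics/c5r.png

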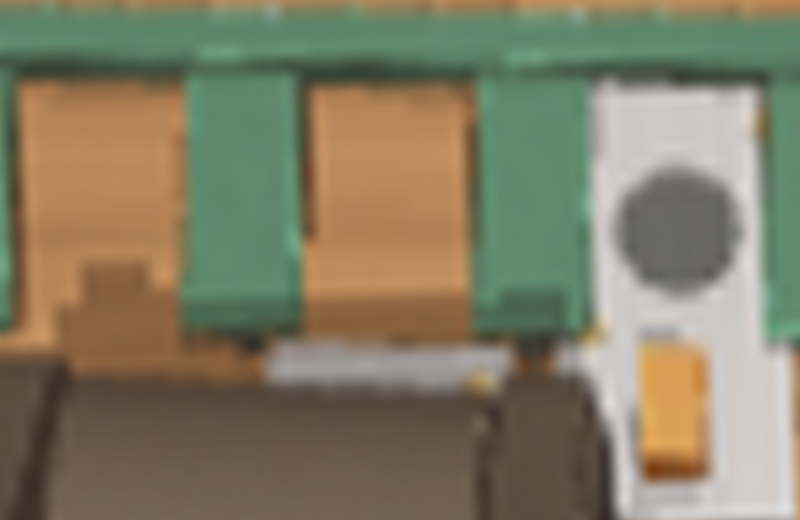

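Request:
{"method": "send_rows", "body": {
  "series": [
    [0,0,0,-0.4,0.1,0.005,255],
    [0,0,0,-0.4,0.05,0.005,255],
    [0,0,0,0,0,0,255]
  ]
}}

```text
time_s: 25.35
position: [611.2, 44.2, 19.0]
orientation: [-1.571, 0.0, -3.14]
force: [-0.7, -0.1, -2.3]
gripper_width: 0.177
```

Request:
{"method": "send_rows", "body": {
  "series": [
    [0,0,0,-0.4,0,0.005,255],
    [0,0,0,-0.4,0,0.005,255],
    [0,0,0,0,0,0,255]
  ]
}}

```text
time_s: 25.65
position: [619.3, 44.1, 19.1]
orientation: [-1.571, 0.001, -3.14]
force: [-0.2, -0.4, -3.1]
gripper_width: 0.174
```

Request:
{"method": "send_rows", "body": {
  "series": [
    [0,0,0,-0.5,0,0.007,255],
    [0,0,0,-0.5,0,0.007,255],
    [0,0,0,0,0,0,255]
  ]
}}

```text
time_s: 25.95
position: [629.4, 44.0, 19.1]
orientation: [-1.571, 0.001, -3.14]
force: [-0.3, -0.5, -3.3]
gripper_width: 0.179
```

Request:
{"method": "send_rows", "body": {
  "series": [
    [0,0,0,-0.6,0,0.01,255],
    [0,0,0,-0.6,0,0.01,255],
    [0,0,0,-0.6,0,0.01,255],
    [0,0,0,-0.6,0,0.01,255],
    [0,0,0,-0.6,0,0.01,255],
    [0,0,0,0,0,0,255]
  ]
}}

```text
time_s: 26.55
position: [659.4, 43.5, 19.0]
orientation: [-1.571, 0.001, -3.14]
force: [0.3, 0.0, -2.7]
gripper_width: 0.177
```

Request:
{"method": "send_rows", "body": {
  "series": [
    [0,0,0,-0.2,0,0,255],
    [0,0,0,-0.2,0,0,255],
    [0,0,0,-0.2,0,0,255],
    [0,0,0,0,0,0,255]
  ]
}}

```text
time_s: 26.95
position: [664.8, 43.6, 19.2]
orientation: [-1.571, 0.0, -3.14]
force: [0.0, -0.3, -2.8]
gripper_width: 0.18
```

Request:
{"method": "send_rows", "body": {
  "series": [
    [0,0,0,-0.1,0,0,255],
    [0,0,0,-0.1,0,0,255],
    [0,0,0,-0.1,0,0,255],
    [0,0,0,0,0,0,255]
  ]
}}

```text
time_s: 27.35
position: [667.7, 43.6, 19.1]
orientation: [-1.571, 0.0, -3.14]
force: [0.6, 0.4, -3.2]
gripper_width: 0.179
```

Request:
{"method": "send_rows", "body": {
  "series": [
    [0,0,0,-0.1,0,0,255],
    [0,0,0,-0.1,0,0,255],
    [0,0,0,-0.1,0,0,255],
    [0,0,0,0,0,0,255]
  ]
}}

```text
time_s: 27.75
position: [670.1, 43.7, 18.9]
orientation: [-1.571, -0.001, -3.14]
force: [-4.0, 0.2, -1.8]
gripper_width: 0.181
```

Request:
{"method": "send_rows", "body": {
  "series": [
    [0,0,0,-0.1,0,0,255],
    [0,0,0,-0.1,0,0,255],
    [0,0,0,0,0,0,255]
  ]
}}

```text
time_s: 28.05
position: [670.1, 43.8, 18.9]
orientation: [-1.571, -0.006, -3.14]
force: [-16.2, 0.7, 5.9]
gripper_width: 0.176
```

Request:
{"method": "send_rows", "body": {
  "series": [
    [0,0,0,-0.1,0.03,0,255],
    [0,0,0,0,0,0,255],
    [0,0,0,0.2,0,0,255],
    [0,0,0,0,0,0,130],
    [0,0,0,0,0,0,130],
    [0,0,0,0,0,0,130],
    [0,0,0,0,0,0,130]
  ]
}}

```text
time_s: 28.75
position: [672.0, 43.6, 18.9]
orientation: [-1.571, 0.001, -3.14]
force: [-0.4, -0.3, -0.1]
gripper_width: 0.488
```

Request:
{"method": "send_rows", "body": {
  "series": [
    [0,0,0,0,-2,0,130],
    [0,0,0,0,-4,0,130],
    [0,0,0,0,-4,0,130],
    [0,0,0,0,0,0,130],
    [0,0,0,0,0,0,130]
  ]
}}

```text
time_s: 29.25
position: [671.9, 43.6, 119.6]
orientation: [-1.571, 0.002, -3.14]
force: [-1.6, 0.2, -0.2]
gripper_width: 0.489
```

```bash
python3 full.py d0; python3 pf.py d0 475 72 .02 0 top,side;  python3 go.py "475.0-31" "72.5" 120 ".02-pi"
```

```text
['top'] [ 4.7960e+02  9.0273e+01 -5.3000e-02] 1
['side'] [4.76044e+02 7.37120e+01 1.20000e-02] -8870
['top', 'side'] [4.76417e+02 7.32690e+01 1.30000e-02] -8808
t 29.35 pos [671.1  43.6 117.7] ori [-1.571e+00 -1.000e-03 -3.140e+00] F [-1.   0.3 -0.2] w 0.494 q6 1.54
wy -0.018 | x 22.65 y -0.23 z -3.34 | rows trn 0.1 shift 5.7
```

View pics/full_d0.png

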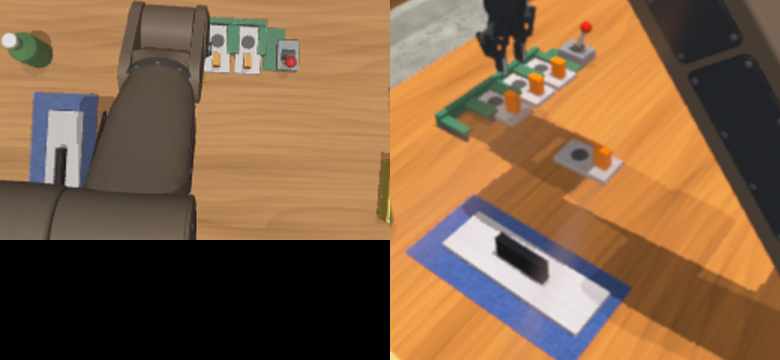

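Request:
{"method": "send_rows", "body": {
  "series": [
    [0,-0.012,0,0,0,0,60],
    [0,0,0,3.8,0,-0.5,0],
    [0,0,0,3.8,0,-0.5,0],
    [0,0,0,3.8,0,-0.5,0],
    [0,0,0,3.8,0,-0.5,0],
    [0,0,0,3.8,0,-0.5,0],
    [0,0,0,3.0,0,-0.5,0],
    [0,0,0,0,0,0,0]
  ]
}}

```text
time_s: 30.15
position: [447.5, 71.0, 118.3]
orientation: [-1.571, -0.004, -3.127]
force: [0.1, 0.8, 0.5]
gripper_width: 0.999
```

```bash
python3 full.py d1; python3 pf.py d1 475 72 .02 0 top,side;  python3 go.py "474.5-31" "72.3" 18 ".012-pi"
```

```text
['top'] [4.75336e+02 6.29020e+01 2.41000e-01] -3468
['side'] [4.77053e+02 7.22270e+01 2.10000e-02] -8360
['top', 'side'] [4.76098e+02 7.16970e+01 8.00000e-03] -11088
t 30.25 pos [451.5  70.7 118.6] ori [-1.571  0.    -3.127] F [ 0.6  0.3 -0.7] w 1.001 q6 1.57
wy 0.002 | x 0.80 y 10.06 z -0.17 | rows trn 0.0 shift 2.5
```

Request:
{"method": "send_rows", "body": {
  "series": [
    [0,0,0,0.7,0,-0.15,0],
    [0,0,0,0,1,0,0],
    [0,0,0,0,3,0,0],
    [0,0,0,0,3,0,0],
    [0,0,0,0,2,0,0],
    [0,0,0,0,1,0,0],
    [0,0,0,0,0,0,255],
    [0,0,0,0,0,0,255]
  ],
  "newtons": 60
}}

```text
time_s: 31.05
position: [444.4, 72.0, 18.9]
orientation: [-1.571, 0.0, -3.128]
force: [-0.1, 0.6, 0.8]
gripper_width: 0.69
```

Request:
{"method": "send_rows", "body": {
  "series": [
    [0,0,0,0,0,0,255],
    [0,0,0,0,0,0,255],
    [0,0,0,0,0,0,255],
    [0,0,0,0,0,0,255],
    [0,0,0,0,0,0,255],
    [0,0,0,0,0,0,255],
    [0,0,0,0,0,0,255]
  ]
}}

```text
time_s: 31.75
position: [444.6, 72.0, 19.5]
orientation: [-1.571, 0.002, -3.128]
force: [-1.1, -0.8, 6.6]
gripper_width: 0.18
```

Request:
{"method": "send_rows", "body": {
  "series": [
    [0,0,0,0,-0.5,0,255],
    [0,0,0,0,-1,0,255],
    [0,0,0,0,-1.5,0,255],
    [0,0,0,0,-1.5,0,255],
    [0,0,0,0,-1,0,255],
    [0,0,0,0,0,0,255]
  ]
}}

```text
time_s: 32.35
position: [444.7, 72.0, 75.2]
orientation: [-1.571, 0.002, -3.128]
force: [-0.1, -0.3, -1.7]
gripper_width: 0.178
```

```bash
python3 go.py 590.4 116.7 74 "-.014-pi"
```

```text
t 32.35 pos [444.7  72.   75.2] ori [-1.571e+00  2.000e-03 -3.128e+00] F [-0.1 -0.3 -1.7] w 0.178 q6 1.57
wy 0.028 | x -14.51 y 0.12 z -4.67 | rows trn 0.2 shift 3.8
```

Request:
{"method": "send_rows", "body": {
  "series": [
    [0,0.028,0,0,0,0,255],
    [0,0,0,-2.9,0,-0.93,255],
    [0,0,0,-2.9,0,-0.93,255],
    [0,0,0,-2.9,0,-0.93,255],
    [0,0,0,-2.9,0,-0.93,255],
    [0,0,0,-2.8,0,-0.93,255],
    [0,0,0,0,0,0,255]
  ]
}}

```text
time_s: 33.05
position: [591.4, 117.2, 72.6]
orientation: [-1.571, 0.001, 3.126]
force: [-0.0, 0.6, -2.0]
gripper_width: 0.174
```

Request:
{"method": "send_rows", "body": {
  "series": [
    [0,0,0,0,1.5,0,255],
    [0,0,0,0,1.5,0,255],
    [0,0,0,0,1.5,0,255],
    [0,0,0,0,0.5,0,255],
    [0,0,0,0,0.2,0,255],
    [0,0,0,0,0,0,255]
  ]
}}

```text
time_s: 33.65
position: [588.8, 116.4, 21.6]
orientation: [-1.571, -0.0, 3.127]
force: [0.3, 0.3, -1.4]
gripper_width: 0.176
```

```bash
python3 go.py 590.4 116.7 19 "-.014-pi";python3 look.py d4 630 117 20; python3 pf.py d4 619 117 -.014 2 side; python3 - <<'E'
from h import *
T=cv2.imread('pics/raw_top_d4.png')
a=rect(T,'top',650,780,20,220,14,4); cv2.imwrite('pics/d4r.png',a)
E
```

```text
t 33.65 pos [588.8 116.4  21.6] ori [-1.571 -0.     3.127] F [ 0.3  0.3 -1.4] w 0.176 q6 1.67
wy -0.000 | x -0.16 y 0.26 z -0.03 | rows trn 0.0 shift 0.1
['side'] [6.21778e+02 1.16220e+02 1.00000e-02] -6417
```

View pics/d4r.png

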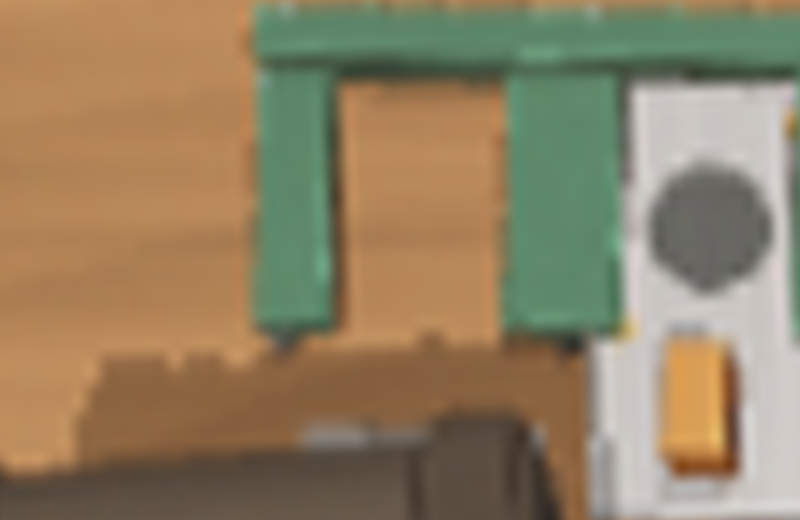

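View pics/look_d4.png

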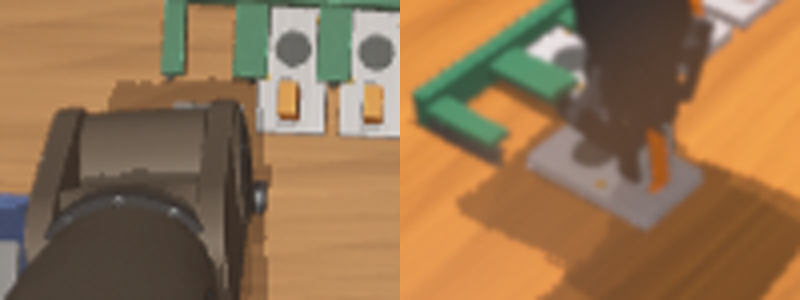

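Request:
{"method": "send_rows", "body": {
  "series": [
    [0,0,0,-0.3,0.15,0.06,255],
    [0,0,0,-0.5,0.05,0,255],
    [0,0,0,-0.5,0,0,255],
    [0,0,0,-0.4,0,0,255],
    [0,0,0,0,0,0,255]
  ]
}}

```text
time_s: 34.25
position: [606.5, 115.6, 19.8]
orientation: [-1.571, 0.001, 3.127]
force: [0.3, -0.1, -2.2]
gripper_width: 0.18
```

Request:
{"method": "send_rows", "body": {
  "series": [
    [0,0,0,-0.4,0,0,255],
    [0,0,0,-0.4,0,0,255],
    [0,0,0,0,0,0,255]
  ]
}}

```text
time_s: 34.55
position: [614.4, 115.5, 19.8]
orientation: [-1.571, 0.001, 3.127]
force: [-0.4, 0.5, -1.8]
gripper_width: 0.176
```

Request:
{"method": "send_rows", "body": {
  "series": [
    [0,0,0,-0.4,0,0,255],
    [0,0,0,-0.4,0,0,255],
    [0,0,0,0,0,0,255]
  ]
}}

```text
time_s: 34.85
position: [622.4, 115.3, 19.8]
orientation: [-1.571, 0.001, 3.127]
force: [0.4, -0.4, -2.3]
gripper_width: 0.177
```

Request:
{"method": "send_rows", "body": {
  "series": [
    [0,0,0,-0.5,0.02,0,255],
    [0,0,0,-0.6,0,0,255],
    [0,0,0,-0.6,0,0,255],
    [0,0,0,-0.6,0,0,255],
    [0,0,0,-0.6,0,0,255],
    [0,0,0,-0.6,0,0,255],
    [0,0,0,0,0,0,255]
  ]
}}

```text
time_s: 35.55
position: [657.9, 114.8, 19.6]
orientation: [-1.571, 0.001, 3.127]
force: [2.2, -0.3, 0.6]
gripper_width: 0.176
```

Request:
{"method": "send_rows", "body": {
  "series": [
    [0,0,0,-0.3,0,0,255],
    [0,0,0,-0.3,0,0,255],
    [0,0,0,-0.3,0,0,255],
    [0,0,0,0,0,0,255]
  ]
}}

```text
time_s: 35.95
position: [666.4, 114.8, 19.6]
orientation: [-1.571, 0.001, 3.127]
force: [0.7, -0.2, -0.7]
gripper_width: 0.178
```

Request:
{"method": "send_rows", "body": {
  "series": [
    [0,0,0,-0.1,0,0,255],
    [0,0,0,-0.1,0,0,255],
    [0,0,0,-0.1,0,0,255],
    [0,0,0,0,0,0,255]
  ]
}}

```text
time_s: 36.35
position: [668.9, 114.7, 19.6]
orientation: [-1.571, 0.0, 3.127]
force: [-1.1, -1.0, 2.1]
gripper_width: 0.175
```

Request:
{"method": "send_rows", "body": {
  "series": [
    [0,0,0,-0.1,0,0,255],
    [0,0,0,-0.1,0,0,255],
    [0,0,0,-0.1,0,0,255],
    [0,0,0,0,0,0,255]
  ]
}}

```text
time_s: 36.75
position: [672.0, 114.7, 19.6]
orientation: [-1.571, 0.0, 3.127]
force: [-2.0, 0.1, 1.9]
gripper_width: 0.174
```

Request:
{"method": "send_rows", "body": {
  "series": [
    [0,0,0,-0.1,0,0,255],
    [0,0,0,-0.1,0,0,255],
    [0,0,0,0,0,0,255]
  ]
}}

```text
time_s: 37.05
position: [674.0, 114.6, 19.6]
orientation: [-1.571, 0.0, 3.127]
force: [-1.9, 0.3, 1.5]
gripper_width: 0.178
```

Request:
{"method": "send_rows", "body": {
  "series": [
    [0,0,0,-0.1,0,0,255],
    [0,0,0,0,0,0,255]
  ]
}}

```text
time_s: 37.25
position: [675.0, 114.6, 19.6]
orientation: [-1.571, 0.0, 3.127]
force: [-1.7, 0.1, 2.3]
gripper_width: 0.177
```

Request:
{"method": "send_rows", "body": {
  "series": [
    [0,0,0,-0.1,0,0,255],
    [0,0,0,-0.1,0,0,255],
    [0,0,0,0,0,0,255]
  ]
}}

```text
time_s: 37.55
position: [676.7, 114.6, 19.6]
orientation: [-1.571, -0.0, 3.127]
force: [-4.7, 0.9, 3.5]
gripper_width: 0.181
```

Request:
{"method": "send_rows", "body": {
  "series": [
    [0,0,0,-0.1,0,0,255],
    [0,0,0,-0.1,0,0,255],
    [0,0,0,0,0,0,255]
  ]
}}

```text
time_s: 37.85
position: [676.7, 114.5, 19.6]
orientation: [-1.57, -0.005, 3.128]
force: [-15.1, -0.3, 10.9]
gripper_width: 0.179
```

Home at 676.7 (firm stop). Press slightly more and release.

Request:
{"method": "send_rows", "body": {
  "series": [
    [0,0,0,-0.1,0,0,255],
    [0,0,0,0.25,0,0,255],
    [0,0,0,0,0,0,130],
    [0,0,0,0,0,0,130],
    [0,0,0,0,0,0,130],
    [0,0,0,0,0,0,130],
    [0,0,0,0,-2,0,130],
    [0,0,0,0,-4,0,130]
  ]
}}

```text
time_s: 38.65
position: [676.0, 114.4, 77.3]
orientation: [-1.57, -0.005, 3.127]
force: [0.5, 0.2, 0.7]
gripper_width: 0.489
```

Request:
{"method": "send_rows", "body": {
  "series": [
    [0,0,0,3,-4,-2,130],
    [0,0,0,4,0,-2,130],
    [0,0,0,4,0,-2,130],
    [0,0,0,4,0,-2,130],
    [0,0,0,4,0,-2,130],
    [0,0,0,0,0,0,130],
    [0,0,0,0,0,0,130]
  ]
}}

```text
time_s: 39.35
position: [491.0, 216.4, 117.2]
orientation: [-1.571, 0.001, 3.129]
force: [-0.0, -0.5, -0.1]
gripper_width: 0.49
```

```bash
python3 full.py e0; python3 - <<'E'
from fit import *
T=cv2.imread('pics/raw_top_e0.png');S=cv2.imread('pics/raw_side_e0.png')
a=rect(T,'top',610,790,-220,190,12,1.9); cv2.imwrite('pics/e0r.png',a)
a=rect(S,'side',610,790,-220,190,12,1.9); cv2.imwrite('pics/e0s.png',a)
E
python3 pf.py e0 430 315 0 3 side s;  python3 go.py 430 315 120 "-pi"
```

```text
['side'] [4.52204e+02 2.93150e+02 2.20000e-02] -10579
t 39.45 pos [492.  215.6 116.8] ori [-1.571e+00  1.000e-03  3.127e+00] F [-1.  -0.5 -0.1] w 0.489 q6 1.88
wy -0.015 | x 6.20 y -0.32 z -9.94 | rows trn 0.1 shift 2.9
```

View pics/full_e0.png

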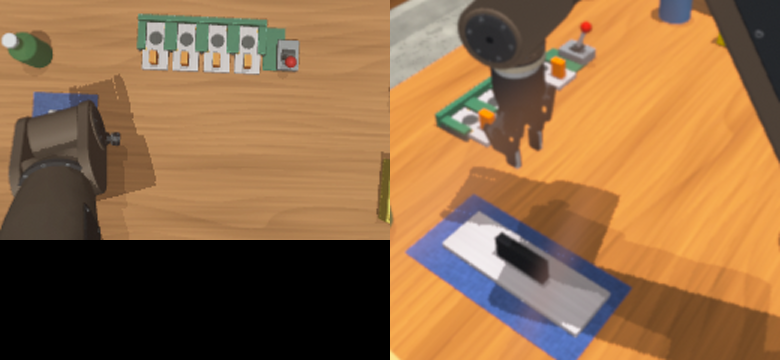

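View pics/e0r.png

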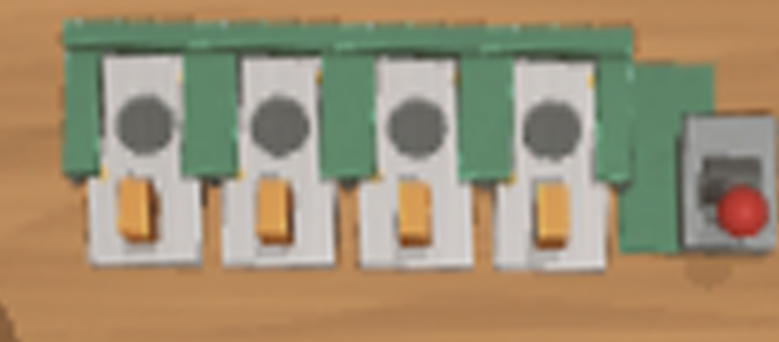

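View pics/e0s.png

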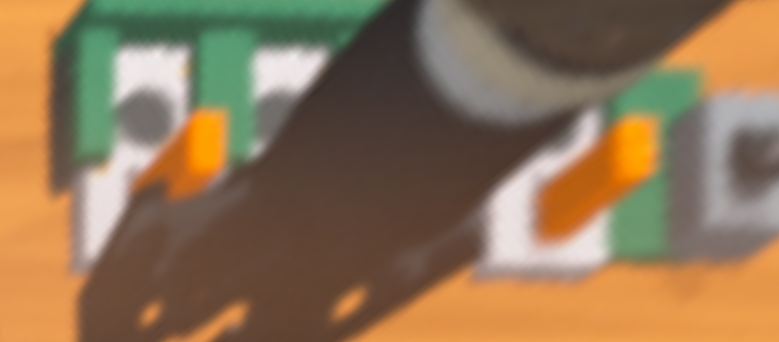

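```bash
cat > se.py <<'E'
import sys
from fit import *
tag=sys.argv[1]
f=(lambda n:f'pics/{n}0.png') if tag=='0' else (lambda n:f'pics/raw_{n}_{tag}.png')
I={n:cv2.imread(f(n))[:,:,::-1] for n in ('top','side')}
M=box(-160,160,-75,75,0,3)
for vs in (['top'],['side'],['top','side']):
    m,fm=hfit((450,300,0),M,[(n,chan(I[n],'sat'),1) for n in vs],sp=(8,8,.05))
    e,fe=hfit((450,300,0),SB,[(n,-chan(I[n],'x'),1) for n in vs],sp=(8,8,.05),z=3)
    print(vs,'mat',m.round(3),round(fm),'se',e.round(3),round(fe))
E
python3 se.py 0; python3 se.py d0; python3 - <<'E'
from h import *
T=cv2.imread('pics/top0.png')
a=rect(T,'top',250,650,180,420,5,1.4);b=rect(cv2.imread('pics/side0.png'),'side',250,650,180,420,5,1.4); cv2.imwrite('pics/mat.png',np.hstack([a,b]))
E
```

```text
['top'] mat [ 4.27726e+02  3.21012e+02 -4.80000e-02] -21709 se [ 4.17361e+02  3.17014e+02 -2.20000e-02] -15801
['side'] mat [ 4.30395e+02  3.25129e+02 -1.10000e-02] -31102 se [ 4.24233e+02  3.14863e+02 -1.90000e-02] -21977
['top', 'side'] mat [ 4.30395e+02  3.25132e+02 -1.10000e-02] -52805 se [ 4.23070e+02  3.15256e+02 -1.90000e-02] -35315
['top'] mat [ 4.35332e+02  3.24229e+02 -1.90000e-02] -11923 se [ 4.42964e+02  3.17281e+02 -1.50000e-02] -8796
['side'] mat [ 4.30691e+02  3.24408e+02 -5.00000e-03] -31087 se [ 4.2337e+02  3.1530e+02 -1.7000e-02] -22015
['top', 'side'] mat [ 4.3536e+02  3.2466e+02 -1.7000e-02] -42864 se [ 4.22940e+02  3.15423e+02 -1.60000e-02] -30699
```

View pics/mat.png

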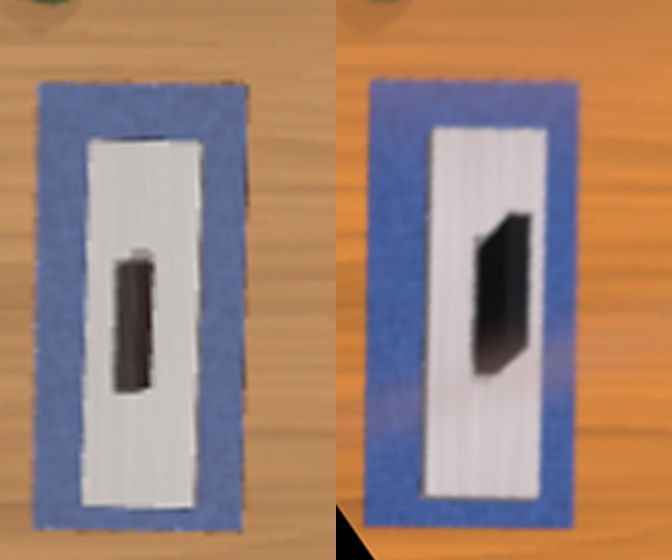

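```bash
python3 go.py 421 316 117 "-.02-pi"
```

```text
t 39.45 pos [492.  215.6 116.8] ori [-1.571e+00  1.000e-03  3.127e+00] F [-1.  -0.5 -0.1] w 0.489 q6 1.88
wy 0.005 | x 7.30 y -0.02 z -9.89 | rows trn 0.0 shift 3.1
```

Request:
{"method": "send_rows", "body": {
  "series": [
    [0,0.005,0,1.8,0,-2.5,60],
    [0,0,0,1.8,0,-2.5,60],
    [0,0,0,1.8,0,-2.5,60],
    [0,0,0,1.8,0,-2.4,60],
    [0,0,0,0,0,0,60],
    [0,0,0,0,0,0,60]
  ]
}}

```text
time_s: 40.05
position: [421.5, 316.1, 116.5]
orientation: [-1.571, 0.0, 3.123]
force: [0.9, 0.3, 0.2]
gripper_width: 0.766
```

```bash
python3 go.py 421 316 20 "-.02-pi"; python3 full.py e1; python3 se.py e1
```

```text
t 40.05 pos [421.5 316.1 116.5] ori [-1.571  0.     3.123] F [0.9 0.3 0.2] w 0.766 q6 2.11
wy 0.001 | x 0.05 y 9.65 z 0.01 | rows trn 0.0 shift 2.4
['top'] mat [4.33463e+02 3.18340e+02 3.00000e-03] -16607 se [ 4.39900e+02  3.17729e+02 -2.60000e-02] -7991
['side'] mat [ 4.31389e+02  3.23419e+02 -1.00000e-02] -30204 se [ 4.22330e+02  3.15906e+02 -3.00000e-02] -15542
['top', 'side'] mat [4.32040e+02 3.20312e+02 1.00000e-03] -46649 se [ 4.20838e+02  3.16607e+02 -2.40000e-02] -25020
```

View pics/full_e1.png

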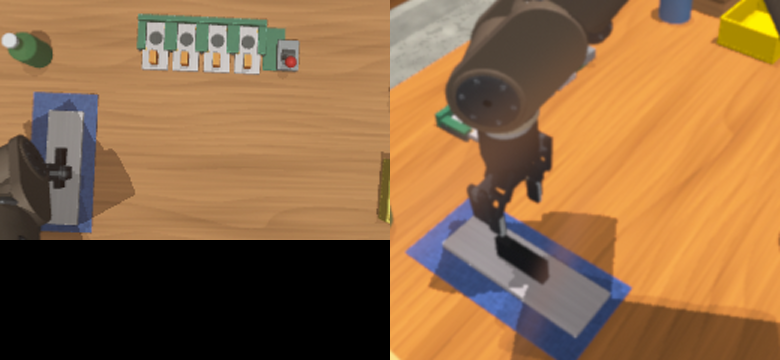

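Request:
{"method": "send_rows", "body": {
  "series": [
    [0,0,0,0,2,0,60],
    [0,0,0,0,3,0,60],
    [0,0,0,0,2.5,0,60],
    [0,0,0,0,1.5,0,60],
    [0,0,0,0,0.6,0,60],
    [0,0,0,0,0,0,60],
    [0,0,0,0,0,0,255],
    [0,0,0,0,0,0,255]
  ],
  "newtons": 100
}}

```text
time_s: 40.95
position: [421.2, 316.2, 21.5]
orientation: [-1.571, 0.001, 3.122]
force: [-0.5, 0.7, -0.6]
gripper_width: 0.433
```

Request:
{"method": "send_rows", "body": {
  "series": [
    [0,0,0,0,0,0,255],
    [0,0,0,0,0,0,255],
    [0,0,0,0,0,0,255],
    [0,0,0,0,0,0,255],
    [0,0,0,0,0,0,255],
    [0,0,0,0,0,0,255]
  ]
}}

```text
time_s: 41.55
position: [421.0, 316.3, 21.6]
orientation: [-1.571, 0.001, 3.123]
force: [-1.6, -1.5, 6.4]
gripper_width: 0.171
```

Request:
{"method": "send_rows", "body": {
  "series": [
    [0,0,0,0,-0.5,0,255],
    [0,0,0,0,-1,0,255],
    [0,0,0,0,-1.5,0,255],
    [0,0,0,0,-1,0,255],
    [0,0,0,0,0,0,255]
  ]
}}

```text
time_s: 42.05
position: [421.1, 316.4, 62.1]
orientation: [-1.572, 0.002, 3.122]
force: [-0.2, 0.4, -5.9]
gripper_width: 0.168
```

```bash
python3 go.py 560 8.4 65 "-.014-pi/2"; python3 full.py e2
```

```text
t 42.05 pos [421.1 316.4  62.1] ori [-1.572e+00  2.000e-03  3.122e+00] F [-0.2  0.4 -5.9] w 0.168 q6 2.11
wy -1.576 | x 30.60 y -0.29 z 14.32 | rows trn 11.3 shift 8.4
```

View pics/full_e2.png

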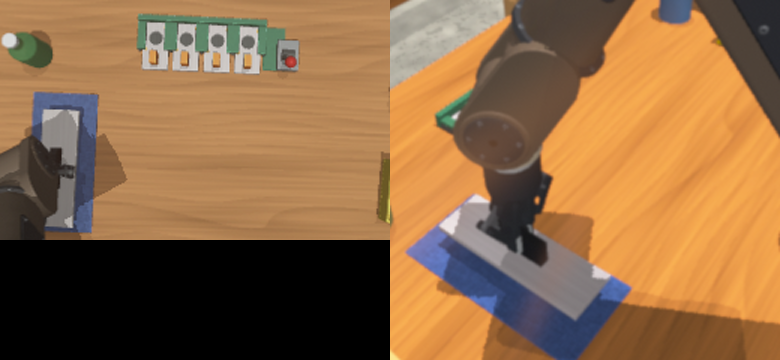

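Request:
{"method": "send_rows", "body": {
  "series": [
    [0,0,0,-0.5,0,1.5,255],
    [0,0,0,-1,0,3,255],
    [0,0,0,-1,0,3.5,255],
    [0,0,0,-1,0,3.5,255],
    [0,0,0,-1,0,3.5,255],
    [0,0,0,-1,0,3.5,255],
    [0,0,0,-1,0,3.5,255],
    [0,0,0,-1,0,3.5,255]
  ]
}}

```text
time_s: 42.95
position: [490.6, 57.5, 60.2]
orientation: [-1.571, -0.001, 3.122]
force: [0.2, -0.6, -5.0]
gripper_width: 0.164
```

Request:
{"method": "send_rows", "body": {
  "series": [
    [0,0,0,-0.7,0,3,255],
    [0,0,0,-0.3,0,2,255],
    [0,-0.05,0,0,0,0,255],
    [0,-0.1,0,0,0,0,255],
    [0,-0.13,0,0,0,0,255],
    [0,-0.13,0,0,0,0,255],
    [0,-0.13,0,0,0,0,255],
    [0,-0.13,0,0,0,0,255]
  ]
}}

```text
time_s: 43.75
position: [499.3, 8.8, 60.1]
orientation: [-1.572, -0.001, -2.486]
force: [0.4, -0.3, -4.2]
gripper_width: 0.173
```

Request:
{"method": "send_rows", "body": {
  "series": [
    [0,-0.13,0,0,0,0,255],
    [0,-0.13,0,0,0,0,255],
    [0,-0.13,0,0,0,0,255],
    [0,-0.13,0,0,0,0,255],
    [0,-0.13,0,0,0,0,255],
    [0,-0.13,0,0,0,0,255],
    [0,-0.1,0,0,0,0,255],
    [0,-0.026,0,0,0,0,255]
  ]
}}

```text
time_s: 44.55
position: [499.4, 8.9, 60.2]
orientation: [-1.572, -0.0, -1.583]
force: [-0.0, -0.5, -6.1]
gripper_width: 0.173
```

```bash
python3 go.py 560 8.4 65 "-.014-pi/2"; python3 full.py e3
```

```text
t 44.55 pos [499.4   8.9  60.2] ori [-1.572 -0.    -1.583] F [-0.  -0.5 -6.1] w 0.173 q6 -0.1
wy 0.002 | x -0.03 y -0.48 z 6.06 | rows trn 0.0 shift 1.5
```

View pics/full_e3.png

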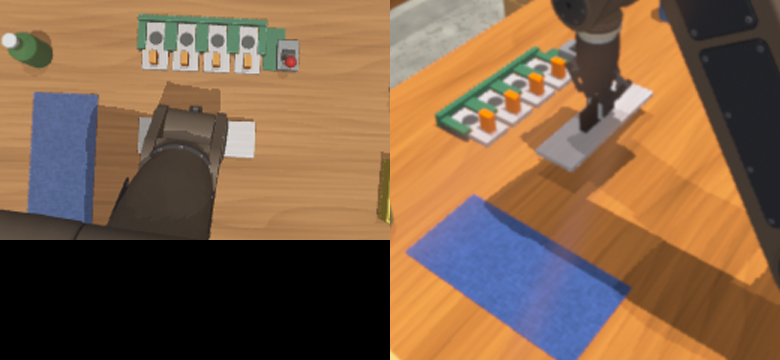

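Request:
{"method": "send_rows", "body": {
  "series": [
    [0,0.002,0,0,0,2,255],
    [0,0,0,0,0,3,255],
    [0,0,0,0,0,2.5,255],
    [0,0,0,0,0,1,255],
    [0,0,0,0,1.5,0,255],
    [0,0,0,0,1.5,0,255],
    [0,0,0,0,0.7,0,255],
    [0,0,0,0,0,0,255]
  ]
}}

```text
time_s: 45.45
position: [583.7, 8.2, 22.4]
orientation: [-1.574, 0.0, -1.587]
force: [0.1, 0.4, -4.7]
gripper_width: 0.166
```

```bash
python3 go.py 585 8.4 18.8 "-.014-pi/2"; python3 full.py e4; python3 - <<'E'
from fit import *
I={n:cv2.imread(f'pics/raw_{n}_e3.png')[:,:,::-1] for n in ('top','side')}
M=box(-160,160,-75,75,0,3)
for vs in (['top'],['side'],['top','side']):
    m,fm=hfit((431,321,-.01),M,[(n,chan(I[n],'sat'),1) for n in vs],sp=(8,8,.05)); print('mat',vs,m.round(3),round(fm))
I={n:cv2.imread(f'pics/raw_{n}_e4.png')[:,:,::-1] for n in ('top','side')}
B=SB[:,[1,0,2]]
for vs in (['top'],['side'],['top','side']):
    m,fm=hfit((585,8.4,-.014),B,[(n,chan(I[n],'sat'),1) for n in vs],sp=(4,4,.02),z=2); print('se',vs,m.round(3),round(fm))
T=cv2.imread('pics/raw_top_e4.png')
cv2.imwrite('pics/e4r.png',rect(T,'top',530,790,-200,200,11,1.95))
E
```

```text
t 45.45 pos [583.7   8.2  22.4] ori [-1.574  0.    -1.587] F [ 0.1  0.4 -4.7] w 0.166 q6 -0.08
wy -0.003 | x -0.02 y 0.36 z 0.12 | rows trn 0.0 shift 0.1
mat ['top'] [ 4.35026e+02  3.17917e+02 -2.20000e-02] -17859
mat ['side'] [ 4.30824e+02  3.25296e+02 -1.10000e-02] -31096
mat ['top', 'side'] [ 4.33387e+02  3.24183e+02 -4.00000e-03] -48843
se ['top'] [ 5.81253e+02  7.29400e+00 -2.10000e-02] -7048
se ['side'] [ 5.86904e+02  1.07690e+01 -1.20000e-02] -13447
se ['top', 'side'] [ 5.842e+02  7.365e+00 -3.000e-02] -20092
```

View pics/e4r.png

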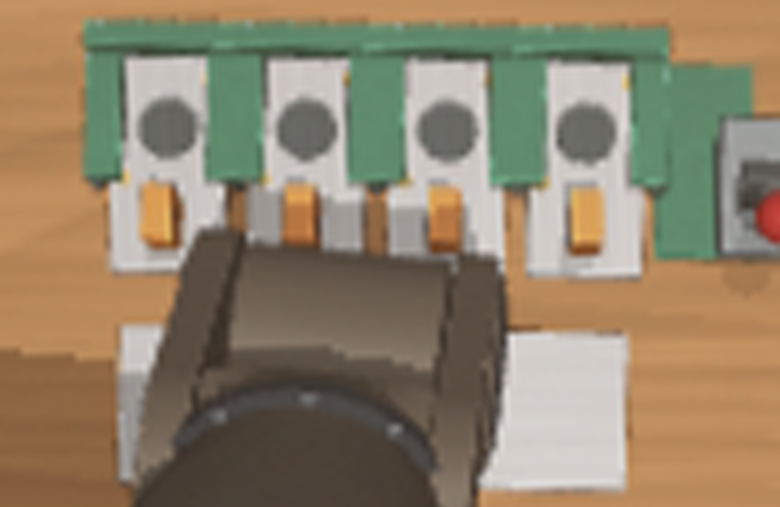

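View pics/full_e4.png

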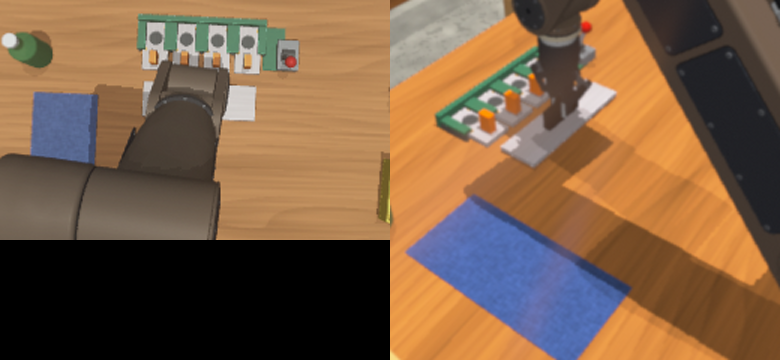

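Request:
{"method": "send_rows", "body": {
  "series": [
    [0,0,0,0,0.25,0,255],
    [0,0,0,0,0.12,0,255],
    [0,0,0,0,0,0,255],
    [0,0,0,0,0,0,255]
  ]
}}

```text
time_s: 45.95
position: [584.8, 8.2, 20.2]
orientation: [-1.571, -0.0, -1.587]
force: [0.6, 0.2, -5.7]
gripper_width: 0.172
```

Request:
{"method": "send_rows", "body": {
  "series": [
    [0,0,0,0,0.05,0.5,255],
    [0,0,0,0,0,0.5,255],
    [0,0,0,0,0,0.5,255],
    [0,0,0,0,0,0.3,255],
    [0,0,0,0,0,0,255]
  ]
}}

```text
time_s: 46.45
position: [603.3, 7.9, 19.5]
orientation: [-1.57, -0.0, -1.587]
force: [0.1, -0.1, -6.2]
gripper_width: 0.17
```

Request:
{"method": "send_rows", "body": {
  "series": [
    [0,0,0,0,0.08,0.1,255],
    [0,0,0,0,0,0.1,255],
    [0,0,0,0,0,0,255]
  ]
}}

```text
time_s: 46.75
position: [604.8, 7.9, 18.7]
orientation: [-1.571, -0.0, -1.587]
force: [-0.6, -0.2, -4.1]
gripper_width: 0.167
```

Request:
{"method": "send_rows", "body": {
  "series": [
    [0,0,0,0,0.03,0.1,255],
    [0,0,0,0,0,0.1,255],
    [0,0,0,0,0,0,255]
  ]
}}

```text
time_s: 47.05
position: [606.7, 7.8, 18.7]
orientation: [-1.571, -0.0, -1.587]
force: [-3.6, 0.1, 1.4]
gripper_width: 0.168
```

Request:
{"method": "send_rows", "body": {
  "series": [
    [0,0,0,0,0,0,188],
    [0,0,0,0,0,0,188],
    [0,0,0,0,0,0,188],
    [0,0,0,0,0,0,188]
  ]
}}

```text
time_s: 47.45
position: [607.0, 7.8, 18.5]
orientation: [-1.57, -0.0, -1.587]
force: [0.2, -0.7, -0.4]
gripper_width: 0.263
```

Request:
{"method": "send_rows", "body": {
  "series": [
    [0,0,0,0,0,0.2,188],
    [0,0,0,0,0,0.2,188],
    [0,0,0,0,0,0,188],
    [0,0,0,0,0,0,188]
  ]
}}

```text
time_s: 47.85
position: [610.6, 7.8, 18.4]
orientation: [-1.571, -0.0, -1.587]
force: [-2.6, -0.6, 3.0]
gripper_width: 0.265
```

Request:
{"method": "send_rows", "body": {
  "series": [
    [0,0,0,0,0,0.1,188],
    [0,0,0,0,0,0.1,188],
    [0,0,0,0,0,0,188]
  ]
}}

```text
time_s: 48.15
position: [612.2, 7.8, 18.4]
orientation: [-1.572, 0.0, -1.587]
force: [-5.5, 0.4, 4.6]
gripper_width: 0.259
```

Request:
{"method": "send_rows", "body": {
  "series": [
    [0,0,0,0,0,0.1,188],
    [0,0,0,0,0,0,188]
  ]
}}

```text
time_s: 48.35
position: [613.1, 7.8, 18.4]
orientation: [-1.572, 0.0, -1.587]
force: [-5.9, 0.4, 5.0]
gripper_width: 0.262
```

Request:
{"method": "send_rows", "body": {
  "series": [
    [0,0,0,0,0,0.1,188],
    [0,0,0,0,0,0,188]
  ]
}}

```text
time_s: 48.55
position: [614.1, 7.8, 18.4]
orientation: [-1.572, 0.0, -1.587]
force: [-5.7, -0.0, 4.2]
gripper_width: 0.265
```

Request:
{"method": "send_rows", "body": {
  "series": [
    [0,0,0,0,0,0.1,188],
    [0,0,0,0,0,0,188]
  ]
}}

```text
time_s: 48.75
position: [615.1, 7.8, 18.4]
orientation: [-1.572, 0.0, -1.587]
force: [-5.1, 0.7, 4.1]
gripper_width: 0.268
```

Request:
{"method": "send_rows", "body": {
  "series": [
    [0,0,0,0,0,0.1,188],
    [0,0,0,0,0,0,188]
  ]
}}

```text
time_s: 48.95
position: [616.0, 7.8, 18.4]
orientation: [-1.573, 0.0, -1.587]
force: [-6.2, -0.2, 4.2]
gripper_width: 0.267
```

```bash
python3 go.py 585 8.4 18.8 "-.014-pi/2"; python3 full.py e5; python3 - <<'E'
from fit import *
T=cv2.imread('pics/raw_top_e5.png')
cv2.imwrite('pics/e5r.png',rect(T,'top',530,790,-200,200,11,1.95))
E
```

```text
t 48.95 pos [616.    7.8  18.4] ori [-1.573  0.    -1.587] F [-6.2 -0.2  4.2] w 0.267 q6 -0.08
wy -0.002 | x -0.02 y -0.04 z -3.10 | rows trn 0.0 shift 0.8
```

View pics/e5r.png

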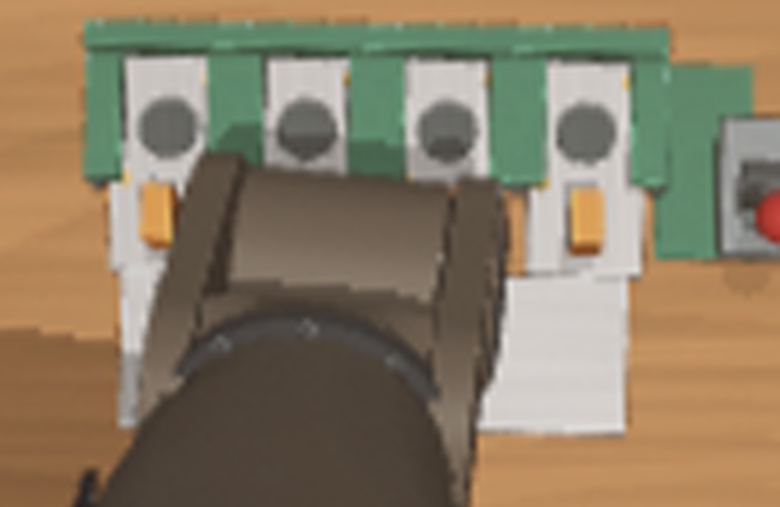

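Request:
{"method": "send_rows", "body": {
  "series": [
    [0,0,0,0,0,0.1,188],
    [0,0,0,0,0,0,188]
  ]
}}

```text
time_s: 49.25
position: [616.2, 7.7, 18.4]
orientation: [-1.575, 0.0, -1.587]
force: [-9.7, -0.9, 7.6]
gripper_width: 0.262
```

Request:
{"method": "send_rows", "body": {
  "series": [
    [0,0,0,0,0,0.1,188],
    [0,0,0,0,0,0,188]
  ]
}}

```text
time_s: 49.45
position: [616.2, 7.8, 18.3]
orientation: [-1.577, 0.0, -1.587]
force: [-14.3, -1.7, 10.8]
gripper_width: 0.258
```

Request:
{"method": "send_rows", "body": {
  "series": [
    [0,0,0,0,0,0.1,188],
    [0,0,0,0,0,0,188]
  ]
}}

```text
time_s: 49.65
position: [616.3, 7.7, 18.3]
orientation: [-1.579, 0.0, -1.586]
force: [-20.3, -1.3, 14.2]
gripper_width: 0.261
```

Request:
{"method": "send_rows", "body": {
  "series": [
    [0,0,0,0,0,-0.2,188],
    [0,0,0,0,0,-0.2,188],
    [0,0,0,0,0,-0.15,188],
    [0,0,0,0,0,0,188],
    [0,0,0,0,0,0,150],
    [0,0,0,0,0,0,150],
    [0,0,0,0,0,0,150]
  ]
}}

```text
time_s: 50.35
position: [614.4, 7.7, 18.4]
orientation: [-1.571, -0.0, -1.587]
force: [0.4, -0.4, -0.8]
gripper_width: 0.411
```

Request:
{"method": "send_rows", "body": {
  "series": [
    [0,0,0,0,-2,0,150],
    [0,0,0,0,-4,0,150],
    [0,0,0,0,-4,0,150],
    [0,0,0,0,0,-4,150],
    [0,0,0,0,0,-4,150],
    [0,0,0,0,0,-4,150],
    [0,0,0,0,0,0,150]
  ]
}}

```text
time_s: 51.05
position: [489.7, 10.1, 118.5]
orientation: [-1.574, 0.0, -1.587]
force: [0.1, -0.1, 0.7]
gripper_width: 0.414
```

```bash
python3 go.py 585 8.4 18.8 "-.014-pi/2"; python3 full.py f0; python3 - <<'E'
from fit import *
T=cv2.imread('pics/raw_top_f0.png')
cv2.imwrite('pics/f0r.png',rect(T,'top',550,750,-200,200,11,1.95))
S=cv2.imread('pics/raw_side_f0.png')
cv2.imwrite('pics/f0s.png',cv2.resize(S[170:280,200:330],None,fx=5,fy=5,interpolation=cv2.INTER_CUBIC))
E
```

```text
t 51.05 pos [489.7  10.1 118.5] ori [-1.574  0.    -1.587] F [ 0.1 -0.1  0.7] w 0.414 q6 -0.1
wy -0.002 | x 0.04 y 9.97 z 9.53 | rows trn 0.0 shift 3.4
```

View pics/f0r.png

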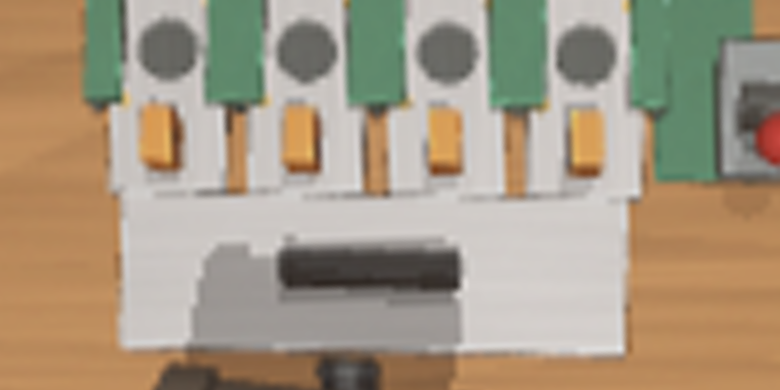

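View pics/f0s.png

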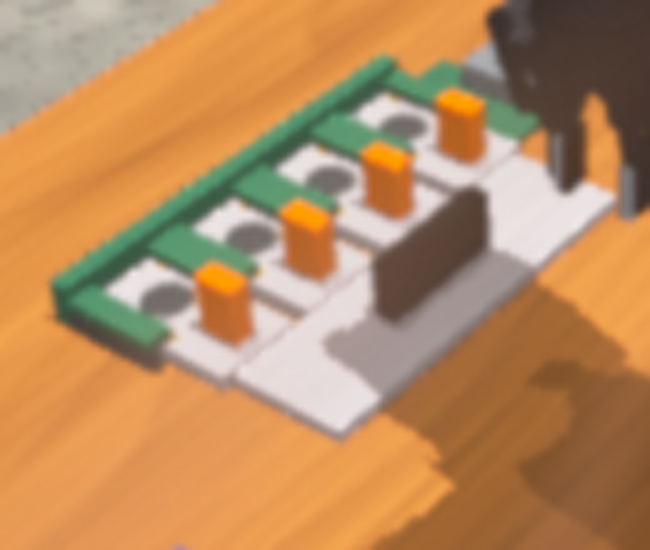

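Request:
{"method": "send_rows", "body": {
  "series": [
    [0,0,0,0,0,0,130],
    [0,0,0,0,0,0,130],
    [0,0,0,0,0,0,130],
    [0,0,0,0,0,0,130],
    [0,0,0,0,0,0,130],
    [0,0,0,0,0,0,130],
    [0,0,0,0,0,0,130],
    [0,0,0,0,0,0,130]
  ]
}}

```text
time_s: 51.95
position: [494.3, 9.6, 118.4]
orientation: [-1.571, -0.0, -1.587]
force: [-1.5, 1.1, -0.1]
gripper_width: 0.49
```

```bash
python3 go.py 612.5 7.8 118 "-.0165-pi/2"
```

```text
t 51.95 pos [494.3   9.6 118.4] ori [-1.571 -0.    -1.587] F [-1.5  1.1 -0.1] w 0.49 q6 -0.1
wy 0.001 | x -0.01 y 0.04 z 11.82 | rows trn 0.0 shift 3.0
```

Request:
{"method": "send_rows", "body": {
  "series": [
    [0,0,0,0,0,3,130],
    [0,0,0,0,0,3.5,130],
    [0,0,0,0,0,3.3,130],
    [0,0,0,0,0,2,130],
    [0,0,0,0,0,0,130],
    [0,0,0,0,0,0,130]
  ]
}}

```text
time_s: 52.55
position: [611.6, 7.8, 118.0]
orientation: [-1.572, 0.0, -1.587]
force: [-0.2, 0.0, 0.1]
gripper_width: 0.49
```

Request:
{"method": "send_rows", "body": {
  "series": [
    [0,0,0,0,2,0,130],
    [0,0,0,0,3,0,130],
    [0,0,0,0,2.5,0,130],
    [0,0,0,0,1.5,0,130],
    [0,0,0,0,0.8,0,130],
    [0,0,0,0,0,0,130],
    [0,0,0,0,0,0,130]
  ]
}}

```text
time_s: 53.25
position: [612.6, 7.7, 21.3]
orientation: [-1.57, -0.0, -1.587]
force: [0.1, 0.3, 0.1]
gripper_width: 0.489
```

Request:
{"method": "send_rows", "body": {
  "series": [
    [0,0,0,0,0.2,0,130],
    [0,0,0,0,0,0,255],
    [0,0,0,0,0,0,255],
    [0,0,0,0,0,0,255],
    [0,0,0,0,0,0,255],
    [0,0,0,0,0,0,255],
    [0,0,0,0,0,0,255]
  ],
  "newtons": 100
}}

```text
time_s: 53.95
position: [612.7, 7.7, 19.2]
orientation: [-1.569, -0.0, -1.587]
force: [-1.0, -0.5, 6.1]
gripper_width: 0.171
```

Request:
{"method": "send_rows", "body": {
  "series": [
    [0,0,0,0,-0.05,-0.2,255],
    [0,0,0,0,-0.1,-0.4,255],
    [0,0,0,0,-0.4,-0.8,255],
    [0,0,0,0,-1,-2,255],
    [0,0,0,0,-1.5,-3,255],
    [0,0,0,0,-1,-3,255],
    [0,0,0,0,0,-2,255],
    [0,0,0,0,0,0,255]
  ]
}}

```text
time_s: 54.75
position: [494.9, 9.9, 59.3]
orientation: [-1.574, 0.0, -1.587]
force: [0.2, 0.4, -4.9]
gripper_width: 0.176
```

```bash
python3 full.py f1; python3 go.py 500 8 60 "-.01-pi/2"
```

```text
t 54.85 pos [498.2   9.5  59.2] ori [-1.57  -0.    -1.587] F [ 0.2  0.9 -5.6] w 0.173 q6 -0.1
wy -0.006 | x 0.15 y -0.08 z 0.18 | rows trn 0.0 shift 0.1
```

View pics/full_f1.png

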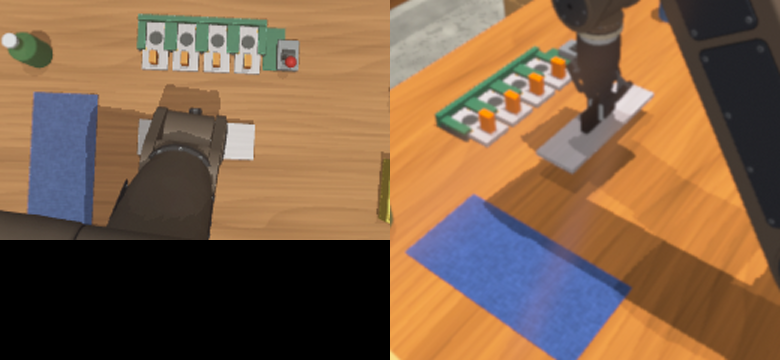

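Request:
{"method": "send_rows", "body": {
  "series": [
    [0,0.05,0,0,0,0,255],
    [0,0.1,0,0,0,0,255],
    [0,0.13,0,0,0,0,255],
    [0,0.13,0,0,0,0,255],
    [0,0.13,0,0,0,0,255],
    [0,0.13,0,0,0,0,255],
    [0,0.13,0,0,0,0,255],
    [0,0.13,0,0,0,0,255]
  ]
}}

```text
time_s: 55.65
position: [498.9, 9.5, 58.7]
orientation: [-1.571, 0.0, -2.522]
force: [-0.2, -0.6, -5.0]
gripper_width: 0.169
```

Request:
{"method": "send_rows", "body": {
  "series": [
    [0,0.13,0,0,0,0,255],
    [0,0.13,0,0,0,0,255],
    [0,0.13,0,0,0,0,255],
    [0,0.13,0,0,0,0,255],
    [0,0.1,0,0,0,0,255],
    [0,0.015,0,0,0,0,255],
    [0,0,0,0,0,0,255]
  ]
}}

```text
time_s: 56.35
position: [498.7, 9.6, 58.8]
orientation: [-1.571, 0.0, 3.134]
force: [-0.9, -1.2, -4.9]
gripper_width: 0.174
```

```bash
python3 go.py 432.3 321.5 60 "-.01-pi"
```

```text
t 56.35 pos [498.7   9.6  58.8] ori [-1.571  0.     3.134] F [-0.9 -1.2 -4.9] w 0.174 q6 1.47
wy 0.002 | x 6.95 y -0.12 z -31.13 | rows trn 0.0 shift 8.0
```

Request:
{"method": "send_rows", "body": {
  "series": [
    [0,0.002,0,0.3,0,-1.5,255],
    [0,0,0,0.7,0,-3.0,255],
    [0,0,0,0.8,0,-3.5,255],
    [0,0,0,0.8,0,-3.5,255],
    [0,0,0,0.8,0,-3.5,255],
    [0,0,0,0.8,0,-3.5,255],
    [0,0,0,0.8,0,-3.5,255],
    [0,0,0,0.8,0,-3.5,255]
  ]
}}

```text
time_s: 57.15
position: [443.1, 266.8, 58.8]
orientation: [-1.571, 0.0, 3.132]
force: [0.7, 0.8, -4.3]
gripper_width: 0.17
```

Request:
{"method": "send_rows", "body": {
  "series": [
    [0,0,0,0.6,0,-3.0,255],
    [0,0,0,0.4,0,-1.8,255],
    [0,0,0,0.15,0,-0.8,255],
    [0,0,0,0,0,0,255],
    [0,0,0,0,0,0,255]
  ]
}}

```text
time_s: 57.65
position: [432.6, 320.7, 58.8]
orientation: [-1.57, -0.0, 3.13]
force: [0.6, 0.2, -5.6]
gripper_width: 0.172
```

```bash
python3 go.py 432.3 321.5 22 "-.01-pi"
```

```text
t 57.65 pos [432.6 320.7  58.8] ori [-1.57 -0.    3.13] F [ 0.6  0.2 -5.6] w 0.172 q6 2.1
wy -0.002 | x 0.04 y 3.68 z -0.08 | rows trn 0.0 shift 0.9
```

Request:
{"method": "send_rows", "body": {
  "series": [
    [0,0,0,0,1.2,-0.08,255],
    [0,0,0,0,1.2,0,255],
    [0,0,0,0,0.8,0,255],
    [0,0,0,0,0.2,0,255],
    [0,0,0,0,0,0,255]
  ]
}}

```text
time_s: 58.15
position: [432.5, 321.9, 24.2]
orientation: [-1.57, -0.001, 3.129]
force: [0.6, -0.3, -5.0]
gripper_width: 0.173
```

```bash
python3 go.py 432.3 321.5 22 "-.01-pi"; python3 full.py f2; python3 - <<'E'
from h import *
T=cv2.imread('pics/raw_top_f2.png');S=cv2.imread('pics/raw_side_f2.png')
a=rect(T,'top',250,650,210,430,15,1.5);b=rect(S,'side',250,650,210,430,15,1.5); cv2.imwrite('pics/f2m.png',np.hstack([a,b]))
E
```

```text
t 58.15 pos [432.5 321.9  24.2] ori [-1.570e+00 -1.000e-03  3.129e+00] F [ 0.6 -0.3 -5. ] w 0.173 q6 2.1
wy -0.002 | x 0.02 y 0.22 z 0.04 | rows trn 0.0 shift 0.1
```

View pics/f2m.png

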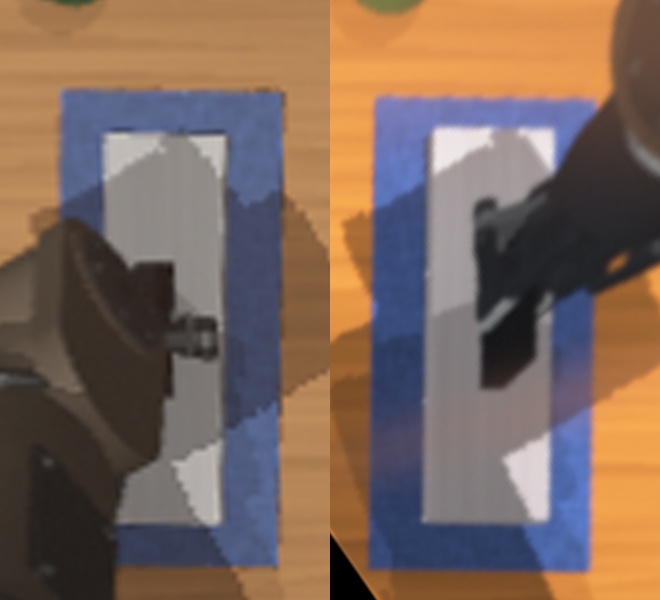

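Request:
{"method": "send_rows", "body": {
  "series": [
    [0,-0.005,0,0,0.1,0.06,255],
    [0,0,0,0,0.1,0,255],
    [0,0,0,0,0.05,0,255],
    [0,0,0,0,0,0,255]
  ]
}}

```text
time_s: 58.65
position: [432.6, 321.6, 22.4]
orientation: [-1.571, 0.0, 3.134]
force: [-1.1, 0.0, -5.0]
gripper_width: 0.17
```

Request:
{"method": "send_rows", "body": {
  "series": [
    [0,0,0,0,0.05,0,255],
    [0,0,0,0,0.03,0,255],
    [0,0,0,0,0,0,255]
  ]
}}

```text
time_s: 58.95
position: [432.6, 321.7, 22.2]
orientation: [-1.571, 0.001, 3.134]
force: [-2.1, -2.0, 5.1]
gripper_width: 0.166
```

Touching the mat; release and rise.

Request:
{"method": "send_rows", "body": {
  "series": [
    [0,0,0,0,-0.03,0,130],
    [0,0,0,0,0,0,130],
    [0,0,0,0,0,0,130],
    [0,0,0,0,0,0,130],
    [0,0,0,0,-2,0,130],
    [0,0,0,0,-4,0,130],
    [0,0,0,0,-4,0,130],
    [0,0,0,0,-3,0,130]
  ]
}}

```text
time_s: 59.75
position: [432.8, 321.7, 154.1]
orientation: [-1.571, 0.001, 3.134]
force: [0.5, 0.0, -0.4]
gripper_width: 0.493
```

Request:
{"method": "send_rows", "body": {
  "series": [
    [0,0,0,-1,-1,3.5,130],
    [0,0,0,-1,0,4,200],
    [0,0,0,-1,0,4,255],
    [0,0,0,-1,0,4,255],
    [0,0,0,-1,0,4,255],
    [0,0,0,-1,0,4,255],
    [0,0,0,-1,0,4,255],
    [0,0,0,0,0,0,255]
  ]
}}

```text
time_s: 60.55
position: [501.6, 42.4, 161.9]
orientation: [-1.57, 0.001, 3.13]
force: [0.2, -0.2, -0.6]
gripper_width: -0.0
```

```bash
python3 go.py 432.3 321.5 22 "-.01-pi"; python3 full.py g0; python3 - <<'E'
from h import *
T=cv2.imread('pics/raw_top_g0.png');S=cv2.imread('pics/raw_side_g0.png')
a=rect(T,'top',250,650,210,430,13,1.5);b=rect(S,'side',250,650,210,430,13,1.5); cv2.imwrite('pics/g0m.png',np.hstack([a,b]))
E
```

```text
t 60.55 pos [501.6  42.4 161.9] ori [-1.57e+00  1.00e-03  3.13e+00] F [ 0.2 -0.2 -0.6] w -0.0 q6 1.54
wy -0.001 | x 7.21 y 13.99 z -27.84 | rows trn 0.0 shift 8.0
```

View pics/g0m.png

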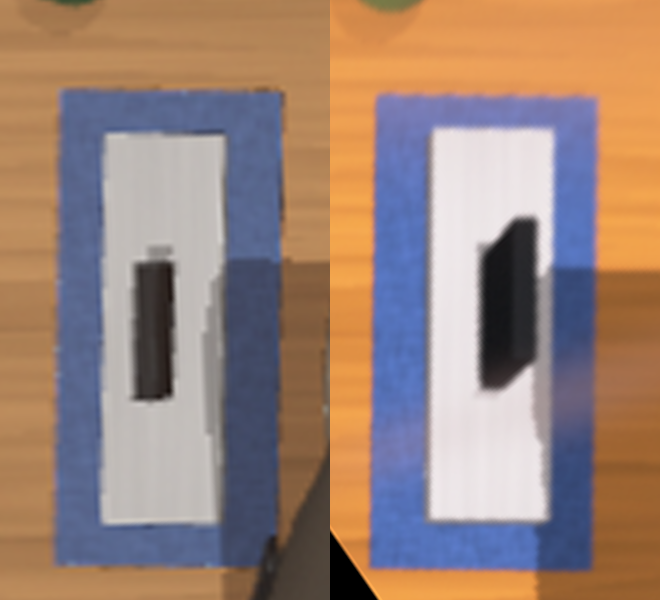

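View pics/full_g0.png

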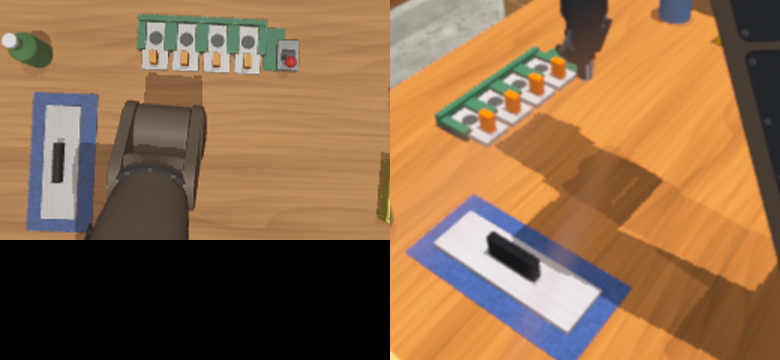

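```bash
cat > ball.py <<'E'
import sys
from h import *
tag=sys.argv[1]; c={}
for n in ('top','side'):
    im=cv2.imread(f'pics/raw_{n}_{tag}.png').astype(float); b,g,r_=im[...,0],im[...,1],im[...,2]
    m=((r_>110)&(g<.4*r_)&(b<.4*r_)).astype(np.uint8); k,l,s,ce=cv2.connectedComponentsWithStats(m)
    i=1+np.argmax(s[1:,4]); c[n]=ce[i]; print(n,ce[i].round(1),s[i])
print(tri(c['side'],c['top']))
E
python3 ball.py g0; python3 ball.py e0; python3 - <<'E'
from h import *
S=cv2.imread('pics/raw_side_g0.png'); cv2.imwrite('pics/lev.png',cv2.resize(S[150:210,270:350],None,fx=8,fy=8,interpolation=cv2.INTER_CUBIC))
E
```

```text
top [353.3 161. ] [350 158   7   7  40]
top [353.3 161. ] [350 158   7   7  40]
side [310.2 167.6] [307 165   7   7  37]
(array([ 667.46675406, -191.77819966,   89.65506322]), np.float64(2.6650847499534285))Traceback (most recent call last):
  File "ball.py", line 7, in <module>
    i=1+np.argmax(s[1:,4]); c[n]=ce[i]; print(n,ce[i].round(1),s[i])
        ~~~~~~~~~^^^^^^^^^
    return _wrapfunc(a, 'argmax', axis=axis, out=out, **kwds)
    return bound(*args, **kwds)
ValueError: attempt to get argmax of an empty sequence
```

View pics/lev.png

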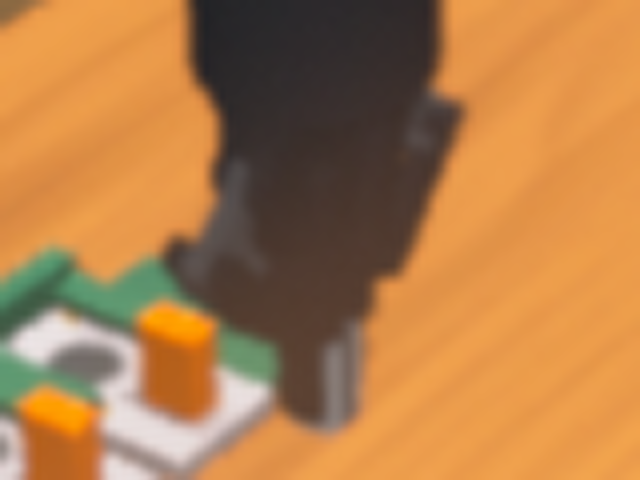

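```bash
python3 go.py 622 -191.3 130 "-.014-pi"
```

```text
t 60.65 pos [500.6  45.5 161.8] ori [-1.571 -0.     3.132] F [-1.2  0.6  0.1] w -0.002 q6 1.54
wy 0.005 | x -12.47 y 3.18 z 23.51 | rows trn 0.0 shift 6.7
```

Request:
{"method": "send_rows", "body": {
  "series": [
    [0,0.005,0,-0.8,0.2,1.5,255],
    [0,0,0,-1.9,0.5,3.5,255],
    [0,0,0,-1.9,0.5,3.5,255],
    [0,0,0,-1.9,0.5,3.5,255],
    [0,0,0,-1.9,0.5,3.5,255],
    [0,0,0,-1.9,0.5,3.5,255],
    [0,0,0,-1.6,0.4,3.2,255],
    [0,0,0,-0.6,0.1,1.3,255]
  ]
}}

```text
time_s: 61.45
position: [623.9, -192.4, 129.0]
orientation: [-1.571, -0.0, 3.129]
force: [0.1, 0.6, -0.4]
gripper_width: 0.002
```

Request:
{"method": "send_rows", "body": {
  "series": [
    [0,0,0,0,1.5,0,255],
    [0,0,0,0,2.5,0,255],
    [0,0,0,0,1.5,0,255],
    [0,0,0,0,0.3,0,255],
    [0,0,0,0,0,0,255]
  ]
}}

```text
time_s: 61.95
position: [622.6, -189.4, 71.6]
orientation: [-1.571, -0.001, 3.13]
force: [-0.7, -0.0, 1.0]
gripper_width: 0.002
```

```bash
python3 go.py 640 -191.5 72 "-.014-pi"; python3 look.py h0 650 -190 70; python3 ball.py h0
```

```text
t 61.95 pos [ 622.6 -189.4   71.6] ori [-1.571e+00 -1.000e-03  3.130e+00] F [-0.7 -0.   1. ] w 0.002 q6 1.19
wy 0.003 | x -1.74 y -0.04 z 0.18 | rows trn 0.0 shift 0.4Traceback (most recent call last):
  File "ball.py", line 7, in <module>
    i=1+np.argmax(s[1:,4]); c[n]=ce[i]; print(n,ce[i].round(1),s[i])
        ~~~~~~~~~^^^^^^^^^
    return _wrapfunc(a, 'argmax', axis=axis, out=out, **kwds)
    return bound(*args, **kwds)
ValueError: attempt to get argmax of an empty sequence
```

View pics/look_h0.png

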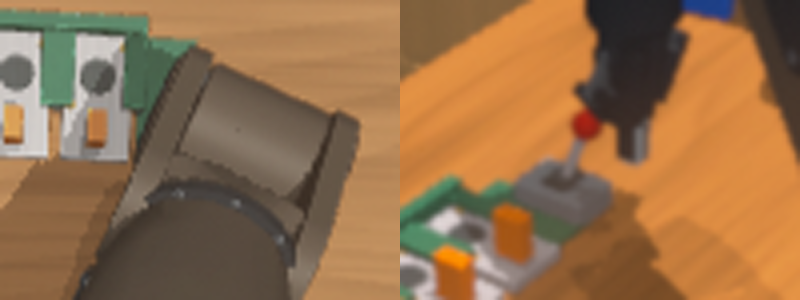

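Request:
{"method": "send_rows", "body": {
  "series": [
    [0,0,0,-0.8,0,0.1,255],
    [0,0,0,-0.8,0,0.1,255],
    [0,0,0,-0.5,0,0.05,255],
    [0,0,0,-0.5,0,0,255],
    [0,0,0,0,0,0,255]
  ]
}}

```text
time_s: 62.55
position: [649.3, -193.2, 71.9]
orientation: [-1.571, 0.0, 3.13]
force: [0.6, -0.3, 0.2]
gripper_width: 0.002
```

Request:
{"method": "send_rows", "body": {
  "series": [
    [0,0,0,-0.5,0,0,255],
    [0,0,0,-0.5,0,0,255],
    [0,0,0,-0.5,0,0,255],
    [0,0,0,-0.5,0,0,255],
    [0,0,0,0,0,0,255]
  ]
}}

```text
time_s: 63.05
position: [669.5, -193.4, 71.8]
orientation: [-1.571, 0.001, 3.13]
force: [-0.7, -0.2, -0.7]
gripper_width: 0.004
```

Request:
{"method": "send_rows", "body": {
  "series": [
    [0,0,0,-0.5,0,0,255],
    [0,0,0,-0.5,0,0,255],
    [0,0,0,-0.5,0,0,255],
    [0,0,0,-0.5,0,0,255],
    [0,0,0,0,0,0,255]
  ]
}}

```text
time_s: 63.55
position: [689.4, -193.7, 71.8]
orientation: [-1.571, 0.0, 3.13]
force: [-0.7, 0.7, 0.0]
gripper_width: 0.0
```

```bash
python3 go.py 700 -191.5 72 "-.014-pi"; python3 look.py h1 690 -190 70
```

```text
t 63.55 pos [ 689.4 -193.7   71.8] ori [-1.571  0.     3.13 ] F [-0.7  0.7  0. ] w 0.0 q6 1.22
wy 0.002 | x -1.05 y -0.02 z -0.23 | rows trn 0.0 shift 0.3
```

View pics/look_h1.png

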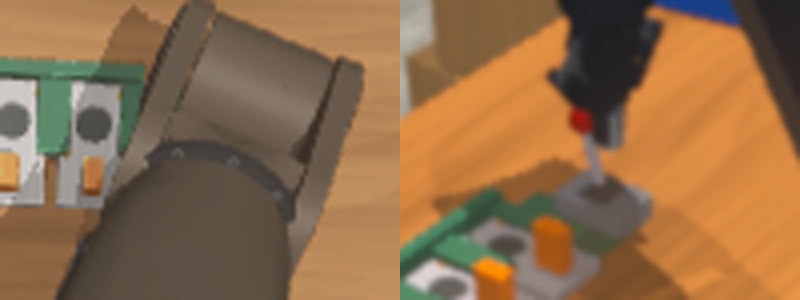

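Request:
{"method": "send_rows", "body": {
  "series": [
    [0,0,0,-0.5,0,-0.1,255],
    [0,0,0,-0.5,0,0,255],
    [0,0,0,-0.5,0,0,255],
    [0,0,0,0,0,0,255]
  ]
}}

```text
time_s: 64.05
position: [704.5, -192.8, 71.9]
orientation: [-1.571, 0.001, 3.13]
force: [0.3, -0.0, 0.1]
gripper_width: -0.001
```

Request:
{"method": "send_rows", "body": {
  "series": [
    [0,0,0,-0.3,0,0,255],
    [0,0,0,-0.3,0,0,255],
    [0,0,0,0,0,0,255]
  ]
}}

```text
time_s: 64.35
position: [706.0, -192.8, 71.6]
orientation: [-1.572, -0.01, 3.13]
force: [-22.8, 1.3, 9.3]
gripper_width: 0.001
```

Request:
{"method": "send_rows", "body": {
  "series": [
    [0,0,0,-0.2,0,0,255],
    [0,0,0,-0.2,0,0,255],
    [0,0,0,0,0,0,255]
  ]
}}

```text
time_s: 64.65
position: [706.5, -192.8, 71.5]
orientation: [-1.574, -0.018, 3.13]
force: [-44.0, 0.4, 19.5]
gripper_width: 0.001
```

Request:
{"method": "send_rows", "body": {
  "series": [
    [0,0,0,0.6,0,0,255],
    [0,0,0,0.8,0,0,255],
    [0,0,0,2,0,0,255],
    [0,0,0,3,-1,0,255],
    [0,0,0,3,-3,0,255],
    [0,0,0,3,-4,-3,255],
    [0,0,0,4,0,-4,255],
    [0,0,0,4,0,-4,255]
  ]
}}

```text
time_s: 65.45
position: [523.7, -93.6, 147.3]
orientation: [-1.57, 0.003, 3.128]
force: [0.5, -0.1, -0.5]
gripper_width: -0.002
```

Request:
{"method": "send_rows", "body": {
  "series": [
    [0,0,0,2,0,4,255],
    [0,0,0,2,0,4,255],
    [0,0,0,2,0,4,255],
    [0,0,0,2,0,4,255],
    [0,0,0,2,0,4,255],
    [0,0,0,0,0,4,255],
    [0,0,0,0,0,4,255],
    [0,0,0,0,0,0,255]
  ]
}}

```text
time_s: 66.25
position: [421.1, -377.5, 146.4]
orientation: [-1.568, 0.002, 3.126]
force: [0.6, 0.3, 0.0]
gripper_width: 0.004
```

```bash
python3 go.py 700 -191.5 72 "-.014-pi"; python3 full.py i0; python3 ball.py i0;  python3 look.py i1 690 -150 50
python3 - <<'E'
from h import *
T=cv2.imread('pics/raw_top_i0.png')
cv2.imwrite('pics/i0r.png',rect(T,'top',610,790,-220,190,12,1.9))
E
```

```text
t 66.25 pos [ 421.1 -377.5  146.4] ori [-1.568e+00  2.000e-03  3.126e+00] F [0.6 0.3 0. ] w 0.004 q6 0.74
wy -0.002 | x -27.63 y 7.44 z -18.98 | rows trn 0.0 shift 8.6
top [353.9 143.5] [351 141   7   6  37]
side [295.9 163.1] [293 160   7   7  39]
(array([ 725.96806331, -192.64537839,   86.40100507]), np.float64(2.567907579690112))
```

View pics/full_i0.png

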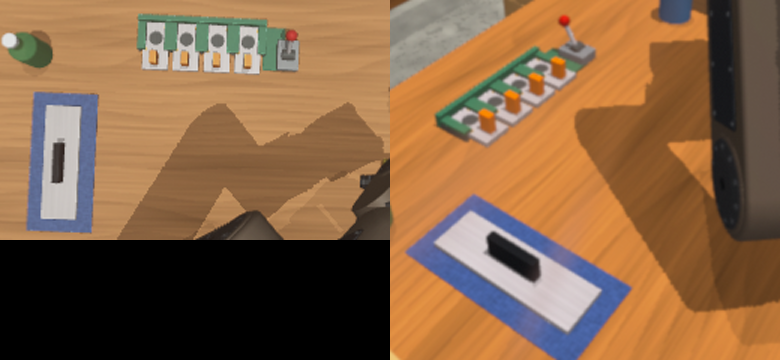

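View pics/look_i1.png

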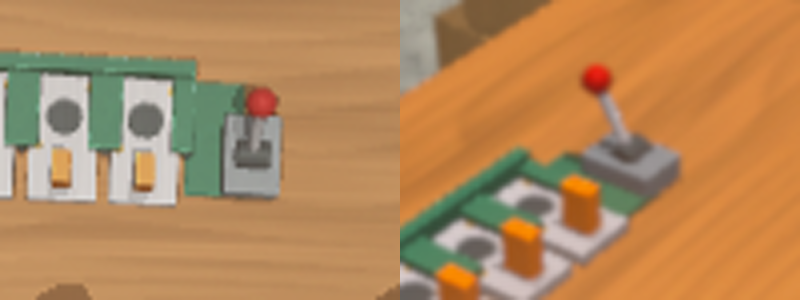

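View pics/i0r.png

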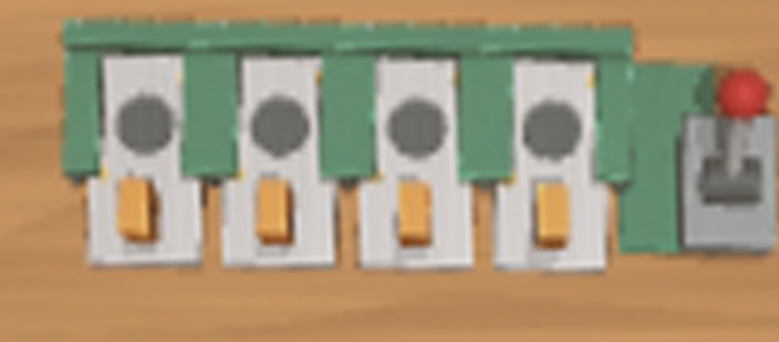

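```bash
python3 -c "
from rig import r,sensors
print(sensors.read_state()['time_s']); print(r.sign_off())"
```

```text
66.45
the job is handed in; nothing more can be done
None
```

I handed the job in at 66.5 s, with the robot clear of everything. I saw no sign of a grip slip or of the straightedge being knocked.

- **Plates:** All four plates are in the rack, one to a bay with the grip end outwards. I pushed each against the stop until the force rose to 15–23 N. The final pictures show their front edges in one line.
- **Check with the straightedge:** I laid it flat on the table and pushed it against all four front edges until the force rose to about 20 N. I then let go, moved clear and left it standing for over a second. Both cameras showed it flush.
- **Straightedge on the mat:** It is back on the mat, about 1–1.5 mm left of centre (away from the rack) and square to within about 0.005 rad.
- **Lever:** I swung it away from the robot to a hard stop. The camera puts it at 0.47–0.49 rad past upright, where 0.5 is fully over, which is within my measuring error. The fingertips pushed with 44 N at the stop, slightly more than I meant; the gripper's body did not touch it.
- **Disagreements:**
  - The two cameras differed by 2–5 mm on absolute positions, so I relied on contact forces and on distances within one picture.
  - The plate now in bay 3 turned out to be gripped about 12 mm off where I had reckoned, so it may have been knocked before I gripped it. I corrected its angle by 0.016 rad before sliding it in.

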